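Fetch the tube rack from behind the bottles

TASK

The tube rack stands at the back of the grey bay, behind a row of two bottles and a jar. Set all three containers aside on the steel tray, so that they stand there together, then fetch the rack and stand it on the white pad, squarely inside the blue outline, and finally put the two bottles and the jar back in the bay, each where it stood at the start. Keep everything upright, and leave the pump bottle, the swab carton and the cup where they are.

Things in the scene. Friction and masses are not known exactly. Their poses are not given: they have to be found in the camera images.
- bay: Fixed grey three-sided bay, open in front (-x) and above; 156 mm deep (x), 208 mm wide (y). Floor and walls 4 mm thick; back wall (+x) 40 mm high, side walls 25 mm. Origin: centre of its underside. The containers stand in a row at local x about -44 mm, the rack behind them at +11 mm, 43 mm from the back wall; only about 8 mm lie between row and rack: no room for a finger until the row is cleared.
- slim_bottle: Loose slim white bottle, the tallest: 145 mm high, body 44 mm in diameter, grey round cap 28 mm in diameter that takes up the top 30 mm. About 0.2 kg. Origin: centre of its underside, z up its axis. It stands in the front row of the bay at the start, 62 mm from its neighbour centre to centre.
- medium_bottle: Loose white bottle of medium height: 125 mm high, body 50 mm in diameter, grey round cap 36 mm in diameter that takes up the top 28 mm. About 0.2 kg. Origin: centre of its underside, z up its axis. It stands in the front row of the bay at the start, 62 mm from its neighbour centre to centre.
- wide_jar: Loose white wide-mouthed jar, the shortest: 108 mm high, body 52 mm in diameter, grey round lid 50 mm in diameter that takes up the top 30 mm. About 0.2 kg. Origin: centre of its underside, z up its axis. It stands in the front row of the bay at the start, 62 mm from its neighbour centre to centre.
- tube_rack: Loose low white tube rack: a plain block 40 mm (local x) by 120 mm (local y, its long axis) by 42 mm high, with a row of five grey tube caps (14 mm in diameter, fast in the block) that stand 14 mm out of its top. About 0.22 kg. Origin: centre of its underside. It can be gripped across its 40 mm width.
- steel_tray: Fixed shallow steel tray, the side area: 240 mm (local x) by 110 mm (local y), floor 3 mm thick, rim 12 mm high above the bench and 3 mm thick. Origin: centre of its underside. It has room for the three containers in a row along its length. It is on the left or the right of the bay.
- pad: Fixed white pad, a plate 160 mm (local x, its long axis) by 90 mm (local y), 3 mm thick, with a thin blue outline 128 by 52 mm at its centre that is the rack's place, the rack's long axis along the pad's long axis, either way round. Origin: centre of its underside. It is on the other side of the bay from the tray.
- pump_bottle: Bystander, loose: clear hand-gel bottle with a white pump, 62 mm in diameter, 152 mm high, at the far left. Origin: centre of its underside.
- swab_carton: Bystander, loose: flat cardboard carton 45 by 85 mm (local x, y), 28 mm high, between the robot and the bay. Origin: centre of its underside.
- cup: Bystander, loose: small clear open cup, 54 mm across the rim, 45 mm high, between the robot and the bay. Origin: centre of its underside.
Things that resemble listed ones, but are neither listed nor needed, are in the scene too. Leave any turquoise look-alike of the wide_jar alone. Leave any brown look-alike of the medium_bottle alone.

How it is judged:
On the way, in this order (a step that is already met when the one before it is completed fails the run):
1. both bottles and the jar stand together on the steel tray, let go (x of slim_bottle in the frame of steel_tray between -0.105 and 0.105 m and y of slim_bottle in the frame of steel_tray between -0.04 and 0.04 m and z of each of slim_bottle, medium_bottle, wide_jar in the frame of steel_tray below 0.012 m and angle between each of slim_bottle, medium_bottle, wide_jar's own z axis and vertical below 0.1 rad and linear speed of each of slim_bottle, medium_bottle, wide_jar below 0.03 m/s and contact force between the fingers and slim_bottle below 0.2 N and x of medium_bottle in the frame of steel_tray between -0.105 and 0.105 m and y of medium_bottle in the frame of steel_tray between -0.04 and 0.04 m and contact force between the fingers and medium_bottle below 0.2 N and x of wide_jar in the frame of steel_tray between -0.105 and 0.105 m and y of wide_jar in the frame of steel_tray between -0.04 and 0.04 m and contact force between the fingers and wide_jar below 0.2 N), for 0.2 s.
2. the tube rack stands on the pad within the outline, let go (horizontal distance between tube_rack and pad below 0.014 m and angle between the y axis of tube_rack and the x axis of pad, either way round below 0.16 rad and z of tube_rack in the frame of pad below 0.008 m and angle between tube_rack's own z axis and vertical below 0.08 rad and linear speed of tube_rack below 0.03 m/s and contact force between the fingers and tube_rack below 0.2 N), for 0.2 s.
At the end, for the whole second after the job is handed in: The tube rack stands upright on the pad, its centre within 14 mm of the pad's centre and its long axis within 9 degrees of the pad's; each bottle and the jar stands upright within 15 mm of where it stood at the start; all at rest and released (all of step 2 and distance of each of slim_bottle, medium_bottle, wide_jar from where it was at the start of the episode below 0.015 m and angle between each of slim_bottle, medium_bottle, wide_jar's own z axis and vertical below 0.1 rad and linear speed of each of slim_bottle, medium_bottle, wide_jar below 0.03 m/s); the robot touches nothing.
It fails at once if a container or the tube rack is tipped by more than 30 degrees (angle between any of slim_bottle, medium_bottle, wide_jar, tube_rack's own z axis and vertical above 0.52 rad).
It fails at once if the pump bottle, the swab carton or the cup is moved by more than 30 mm or knocked over (distance of any of pump_bottle, swab_carton, cup from where it was at the start of the episode above 0.03 m or angle between any of pump_bottle, swab_carton, cup's own z axis and vertical above 0.5 rad).
It also fails if it takes over 144 s, if anything falls off the work surface, if the arm or the gripper's body presses on something with over 40 N, if the wrist force passes 120 N, or if a joint passes its speed limit or range.

ROBOT

A 7-joint arm with a two-finger parallel gripper is mounted at the origin on the work surface. World frame = base frame: x ahead of the robot, y to its left, z up, the work surface at z = 0. Lengths are in m, angles in rad, forces in N, time in s.
With the tool pointing down it reaches from about 0.4 to 0.85 m from the base axis. Payload 4.5 kg.
Tool frame: the origin (TCP) lies where the fingers leave the gripper's body, on its centre line; the fingertips stand 73 mm ahead of it and the grasp point (between the pads) lies 54 mm ahead of it (bot.tcp_to_tips is the distance from the TCP to the fingertips, in m); x points along the fingers, y is the direction in which the jaws open and shut, and the axes are right-handed (so a half turn about x gives the same grasp; the last joint's range is limited). The gripper opens to 85 mm and grips with 20 to 120 N. Pads are 22 mm wide; open, the fingers measure 114 mm over their backs; the gripper's body (76 mm by 85 mm) begins 54 mm behind the grasp point. The pads swing forward as they close: fully open they stand 13 mm farther back than shut.
Start: joints at [-1.26, 0.689, -0.195, 1.565, 0.157, 0.902, -0.215], TCP at [0.171, 0.601, 0.304] pointing down, gripper open.
Joint ranges: [-3.01, 3.01], [-0.46, 2.08], [-1.47, 1.51], [0.13, 2.56], [-1, 4.14], [0.04, 2.09], [-2.66, 2.66]. Speed limits (rad/s): [2.57, 2.57, 3.14, 3.14, 3.14, 3.14, 3.14].

INTERFACE

Orientations are given as a 3x3 rotation matrix whose columns are the frame's x, y, z axes.
In Python, from station import bot gives the robot as it stands.
- The arm moves only by the tool move_arm, never from a script. Its argument "moves" is a list that holds one entry, the list of rows, each a list of 7 numbers: the finger opening in mm, from 0 to 85.4, then the shift along the tool's x, y, z in mm, then the turn, a rotation vector about the tool's x, y, z in degrees. A call has 1 to 12 rows; each row shifts and turns the pose as measured when the row begins, along the tool's axes as they then stand; what a row does not reach is not made up. A row lasts 1/10 s, in which the tool goes at most 50 mm and 8.59 degrees, less where a joint would pass 70% of its speed; a pose out of reach is approached as far as the arm can. A call is refused whole if a number of a shift passes 50 or a number of a turn 8.59, either way. A call with a gripper value outside its range is refused whole. The fingers move at their own pace and stop on an object; "newtons" is the grip in N (left out, the last holds). Time passes only in rows, so rows that do not move let the fingers close. It gives the time, the measured TCP pose, the force and the opening at its end, in the units of the state.
- bot.sense(): the state, without advancing time (a new reading comes with each control period).
- bot.get_image(name): name is "side" or "top" or "wrist"; returns the picture (480x640x3 uint8, blue, green, red); there is no depth.
- bot.camera_info(name): a dict with "K" (3x3 intrinsics, pixels), "rvec" (rotation vector, rad) and "tvec" (3), from world to camera coordinates, as OpenCV has them; the wrist camera has in their place "tool_from_camera" (4x4, takes a point from camera to tool coordinates, whose origin is the TCP and whose axes are the tool frame's). Camera axes: x right, y down, z forward; pixel columns grow to the right and rows downward; lengths in m; the calibration is good to about 2 mm. The wrist camera is an equidistant fisheye: a pixel r from the principal point sees the ray r / f radians off the axis. A picture is of the moment at which its call begins: read the wrist's pose just before it. camera_info takes no time and is no camera call.
- bot.hand_in(): hands the job in, once; it reports no verdict.
The state is a dict: "clock": time; "joint_pos": joint angles; "joint_velocities": joint speeds; "joint_efforts": joint torques, N m; "tcp_pos": TCP position; "tool_rot": TCP orientation; "contact_force": force on the tool from outside, world axes, zero at the start; "moment": the same for the moment, N m; "width": finger opening in m.
Only numpy, scipy, OpenCV 4.12 (cv2) and the standard library are available. Lean on these libraries where they do the work, as an engineer would, in place of code of your own. Each camera call takes 0.05 s, during which the arm holds its last target.

## Working session

There is one attempt and no reset: what is moved stays moved. The work goes in short steps, Python scripts to look and compute and a tool call to move; the robot and the scene stay as the last step left them, time stands still between calls to the robot, and variables do not carry over. Pictures are saved under pics/ and viewed, and the job is handed in when it is done.

Besides the shell and the picture viewer there is one more tool, called after "Call:" as a command line: name --argument value ..., lists and objects as JSON in quotes. move_arm: Moves the arm, as the interface text tells. Its arguments: {"type":"object","properties":{"moves":{"type":"array"},"newtons":{"type":"number"}},"required":["moves"]}

```bash
ls; mkdir -p pics; python3 - <<'E'
from station import bot
import cv2,numpy as np
for n in ["side","top","wrist"]:
    cv2.imwrite(f"pics/{n}0.png",bot.get_image(n))
    print(n,bot.camera_info(n))
print(bot.sense(), bot.tcp_to_tips)
E
```

```text
pics
side {'K': array([[487.04747059,   0.        , 323.38430295],
       [  0.        , 487.04747059, 236.2802863 ],
       [  0.        ,   0.        ,   1.        ]]), 'rvec': array([ 2.19604322, -0.79073081,  0.34835863]), 'tvec': array([-0.44774385,  0.28489483,  0.5813377 ])}
top {'K': array([[615.20974479,   0.        , 321.58318983],
       [  0.        , 615.20974479, 240.47048682],
       [  0.        ,   0.        ,   1.        ]]), 'rvec': array([ 2.14653766, -2.14276712,  0.18068481]), 'tvec': array([0.01660338, 0.58457966, 1.23904498])}
wrist {'K': array([[371.64829954,   0.        , 315.84325661],
       [  0.        , 371.64829954, 231.40247823],
       [  0.        ,   0.        ,   1.        ]]), 'tool_from_camera': array([[ 2.00738433e-04, -3.00111760e-01,  9.53904026e-01,
        -7.03147161e-02],
       [ 9.99999346e-01, -1.01391913e-03, -5.29432041e-04,
        -2.12041210e-04],
       [ 1.12607032e-03,  9.53903508e-01,  3.00111360e-01,
        -7.49189792e-02],
       [ 0.00000000e+00,  0.00000000e+00,  0.00000000e+00,
         1.00000000e+00]])}
{'clock': 0.15, 'joint_pos': array([-1.26017557,  0.6898254 , -0.19453369,  1.56607508,  0.15730261,
        0.90247253, -0.21508983]), 'joint_velocities': array([ 0.0019656 , -0.00226651, -0.00020206, -0.0040051 ,  0.00117517,
       -0.00079271,  0.00117484]), 'joint_efforts': array([-1.38026568e-03, -5.39936185e+01, -1.26799744e+00, -1.58718485e+01,
        9.37563018e-03,  6.46670247e-03, -2.36441501e-06]), 'tcp_pos': array([0.17073317, 0.60083963, 0.30325509]), 'tool_rot': array([[-2.90605553e-04,  2.73223298e-01,  9.61950594e-01],
       [-1.35976667e-03,  9.61949637e-01, -2.73223437e-01],
       [-9.99999033e-01, -1.38742860e-03,  9.19720266e-05]]), 'contact_force': array([ 0.01890656, -0.49485429,  0.59213466]), 'moment': array([ 0.00781495,  0.04549603, -0.01710763]), 'width': 0.08549254543512713} 0.0726
```

View pics/top0.png

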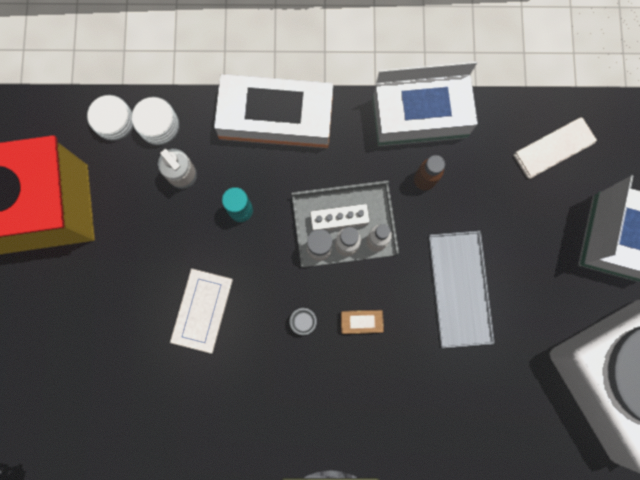

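View pics/side0.png

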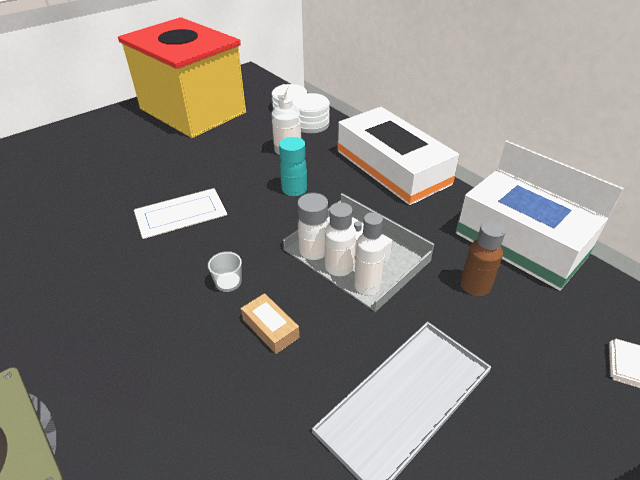

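View pics/wrist0.png

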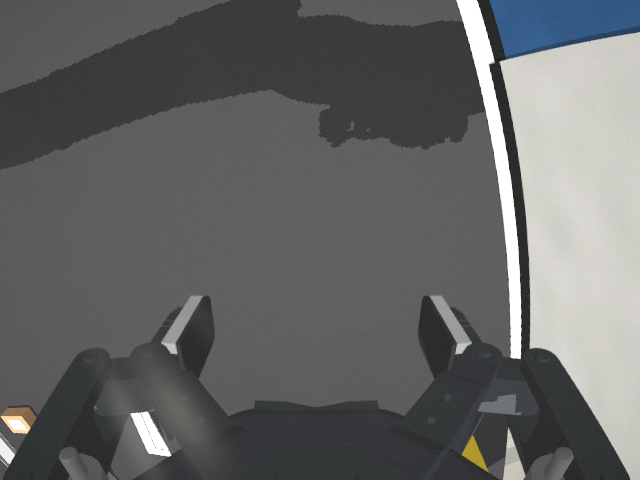

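The top view shows the bay at about (345,222). In it, left to right, are the jar cap (319,243), the medium cap (349,239) and the slim cap (381,233), with the rack at (340,217). The pad is at (202,310) and the tray at (461,289). The cup is at (302,321), the carton at (362,321), the turquoise decoy at (237,205) and the brown one at (431,170).

```bash
cat > h.py <<'E'
import numpy as np,cv2
from station import bot
def cam(n):
    c=bot.camera_info(n); R,_=cv2.Rodrigues(c["rvec"]); return c["K"],R,c["tvec"]
def proj(n,P):
    K,R,t=cam(n); p=(np.atleast_2d(P)@R.T+t)@K.T; return p[:,:2]/p[:,2:]
def ray(n,uv,z):
    K,R,t=cam(n); uv=np.atleast_2d(uv).astype(float)
    d=np.c_[uv,np.ones(len(uv))]@np.linalg.inv(K).T@R; o=-R.T@t
    return o+d*((z-o[2])/d[:,2:])
def tri(uv1,uv2):
    A=[]
    for n,uv in(("top",uv1),("side",uv2)):
        K,R,t=cam(n); P=K@np.c_[R,t]
        A+= [uv[0]*P[2]-P[0],uv[1]*P[2]-P[1]]
    v=np.linalg.svd(np.array(A))[2][-1]; return v[:3]/v[3]
E
python3 - <<'E'
from h import *
t=cv2.imread("pics/top0.png"); s=cv2.imread("pics/side0.png")
cv2.imwrite("pics/tc.png",cv2.resize(t[175:275,280:410],None,fx=6,fy=6,interpolation=cv2.INTER_CUBIC))
cv2.imwrite("pics/sc.png",cv2.resize(s[180:315,275:440],None,fx=4.8,fy=4.4,interpolation=cv2.INTER_CUBIC))
# pad, tray, via masks
def rect(mask,name):
    cs,_=cv2.findContours(mask,cv2.RETR_EXTERNAL,cv2.CHAIN_APPROX_NONE)
    c=max(cs,key=cv2.contourArea); return c
g=cv2.cvtColor(t,cv2.COLOR_BGR2GRAY)
for nm,(x0,y0,x1,y1),th,z in[("pad",(160,255,245,365),120,.003),("tray",(415,220,505,360),80,.012),("rack",(305,200,375,235),175,.042),("carton",(330,300,395,345),70,.028)]:
    m=np.zeros_like(g); m[y0:y1,x0:x1]=(g[y0:y1,x0:x1]>th)*255
    c=rect(m,nm)[:,0,:]
    P=ray("top",c,z)[:,:2]
    (cx,cy),(w,h),a=cv2.minAreaRect((P*1000).astype(np.float32))
    print(nm,cx,cy,w,h,a)
E
```

```text
pad 441.43609619140625 271.8230285644531 93.37968444824219 163.0590057373047 75.90235900878906
tray 488.29766845703125 -279.10028076171875 243.419921875 113.85462951660156 4.773548603057861
rack 637.4051513671875 -20.738567352294922 40.77560806274414 120.67143249511719 7.9478559494018555
carton 417.6995849609375 -66.60078430175781 48.45981979370117 88.60813903808594 1.9152947664260864
```

View pics/tc.png

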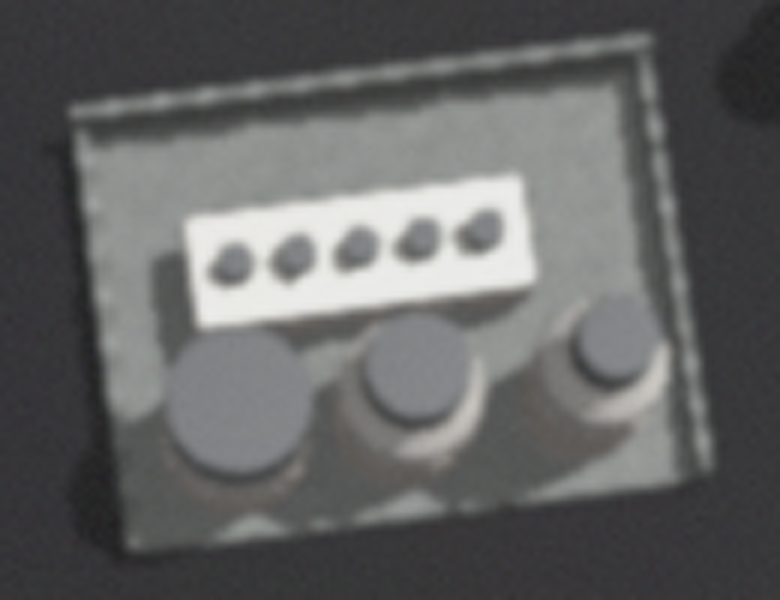

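View pics/sc.png

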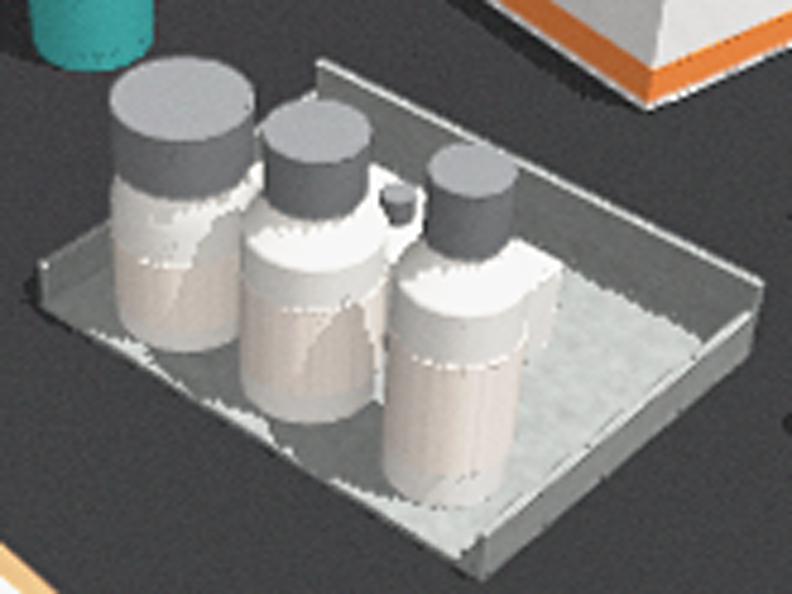

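```bash
python3 - <<'E'
from h import *
T=np.array([(239,398),(416,366),(616,335)])/6+(280,175)-.4
S=np.array([(183,98),(317.5,130),(473,170)])/np.array([4.8,4.4])+(275,180)-.4
for a,b,z in zip(T,S,(.112,.129,.149)):
    print(ray("top",a,z)[0],ray("side",b,z)[0],tri(a,b))
bay=np.array([(72,107),(650,38),(128,548),(710,475)])/6+(280,175)-.4
print(ray("top",bay[:2],.040),ray("top",bay[2:],.004))
print(ray("top",[(302,321),(237,190),(435,163)],[.045]), "cup")
# pad outline
t=cv2.imread("pics/top0.png").astype(int); m=((t[...,0]-t[...,2])>25).astype(np.uint8)*255
m2=np.zeros_like(m);m2[255:365,160:245]=m[255:365,160:245]
c=cv2.findNonZero(m2)[:,0,:];P=ray("top",c,.003)[:,:2]*1000
print(cv2.minAreaRect(P.astype(np.float32)))
# outer ears of pad, side
s=cv2.imread("pics/side0.png").astype(int); m=((s[...,0]-s[...,2])>25).astype(np.uint8)*255
m2=np.zeros_like(m);m2[180:240,125:235]=m[180:240,125:235]
c=cv2.findNonZero(m2)[:,0,:];P=ray("side",c,.003)[:,:2]*1000
print(cv2.minAreaRect(P.astype(np.float32)))
g=cv2.cvtColor(s.astype(np.uint8),cv2.COLOR_BGR2GRAY);m=np.zeros_like(g);m[320:480,310:495]=(g[320:480,310:495]>90)*255
E
```

```text
[0.57314174 0.02261318 0.112     ] [0.57572332 0.02064471 0.112     ] [0.57429845 0.02196628 0.11143214]
[ 0.58117121 -0.03492908  0.129     ] [ 0.58433054 -0.03793225  0.129     ] [ 0.58272879 -0.03590948  0.12794192]
[ 0.58810206 -0.09810898  0.149     ] [ 0.59005077 -0.10159886  0.149     ] [ 0.58956194 -0.09915945  0.14716068]
[[ 0.68859756  0.08133017  0.04      ]
 [ 0.71448056 -0.12390085  0.04      ]] [[ 0.53583168  0.06137237  0.004     ]
 [ 0.56263806 -0.14726965  0.004     ]]
[[ 0.41769042  0.05756297  0.045     ]
 [ 0.69226586  0.19656726  0.045     ]
 [ 0.7529746  -0.22464572  0.045     ]] cupTraceback (most recent call last):
  File "<stdin>", line 12, in <module>
TypeError: 'NoneType' object is not subscriptable
```

Measured positions and planned stances:

| Item | Position (x, y) | Yaw |
|---|---|---|
| Bay | – | about 7.5° |
| Jar | (0.574, 0.023) | – |
| Medium | (0.582, -0.037) | – |
| Slim | (0.590, -0.099) | – |
| Rack | (0.637, -0.021) | 8° |
| Tray | (0.488, -0.279) | 4.8° |
| Pad | (0.441, 0.272) | long axis -14° |

I'll grip the caps with the jaws along bay x, taking the tallest first.

```bash
cat > plan.py <<'E'
import sys,numpy as np
from scipy.spatial.transform import Rotation as Ro
from station import bot
def Rt(psi):
    c,s=np.cos(psi),np.sin(psi); return np.array([[0,c,s],[0,s,-c],[-1,0,0]])
def plan(p,yaw,w,n=None):
    s=bot.sense(); P=s["tcp_pos"];R=s["tool_rot"]; T=Rt(np.radians(yaw)); p=np.array(p)
    rv=Ro.from_matrix(R.T@T).as_rotvec(); d=p-P
    n=n or int(max(np.ceil(np.linalg.norm(d)/.048),np.ceil(np.degrees(np.linalg.norm(rv))/8.4),1))
    step=rv/n
    rows=[]
    for i in range(n):
        Ri=R@Ro.from_rotvec(step*i).as_matrix()
        rows.append([w]+[round(float(x)) if n>2 else round(float(x),1) for x in Ri.T@d/n*1000]+[round(float(x),1) for x in np.degrees(step)])
    print("t",round(s["clock"],2),"tcp",P.round(4),"yaw",round(float(np.degrees(np.arctan2(R[1,1],R[0,1]))),1),"w",round(s["width"],4),"F",s["contact_force"].round(1))
    for r in rows: print(r,end=",")
    print()
if __name__=="__main__":
    a=[float(x) for x in sys.argv[1:]]
    plan(a[:3],a[3],a[4],int(a[5]) if len(a)>5 else None)
E
python3 plan.py 0.590 -0.099 0.30 7.5 60
```

```text
t 0.15 tcp [0.1707 0.6008 0.3033] yaw 74.1 w 0.0855 F [ 0.  -0.5  0.6]
[60.0, 0, -33, 35, 3.9, 0.0, 0.0],[60.0, 0, -30, 37, 3.9, 0.0, 0.0],[60.0, 0, -28, 39, 3.9, 0.0, 0.0],[60.0, 0, -25, 41, 3.9, 0.0, 0.0],[60.0, 0, -22, 43, 3.9, 0.0, 0.0],[60.0, 0, -19, 44, 3.9, 0.0, 0.0],[60.0, 0, -16, 45, 3.9, 0.0, 0.0],[60.0, 0, -13, 46, 3.9, 0.0, 0.0],[60.0, 0, -10, 47, 3.9, 0.0, 0.0],[60.0, 0, -7, 48, 3.9, 0.0, 0.0],[60.0, 0, -3, 48, 3.9, 0.0, 0.0],[60.0, 0, 0, 48, 3.9, 0.0, 0.0],[60.0, 0, 3, 48, 3.9, 0.0, 0.0],[60.0, 0, 6, 48, 3.9, 0.0, 0.0],[60.0, 0, 10, 47, 3.9, 0.0, 0.0],[60.0, 0, 13, 46, 3.9, 0.0, 0.0],[60.0, 0, 16, 45, 3.9, 0.0, 0.0],
```

Call:
move_arm --moves '[[[60, 0, -33, 35, 4, 0, 0], [60, 0, -30, 37, 4, 0, 0], [60, 0, -28, 39, 4, 0, 0], [60, 0, -25, 41, 4, 0, 0], [60, 0, -22, 43, 4, 0, 0], [60, 0, -19, 44, 4, 0, 0], [60, 0, -16, 45, 4, 0, 0], [60, 0, -13, 46, 4, 0, 0], [60, 0, -10, 47, 4, 0, 0], [60, 0, -7, 48, 4, 0, 0]]]' --newtons 40

```text
clock: 1.15
tcp_pos: [0.4144, 0.1786, 0.2989]
tool_rot: [[-0.004, 0.834, 0.551], [0.005, 0.551, -0.834], [-1.0, -0.001, -0.007]]
contact_force: [1.3, 0.8, 0.1]
width: 0.0598
```

```bash
python3 plan.py 0.590 -0.099 0.30 7.5 60
```

```text
t 1.15 tcp [0.4144 0.1786 0.2989] yaw 33.5 w 0.0598 F [1.3 0.8 0.1]
[60.0, 0, -1, 47, 3.7, -0.1, 0.0],[60.0, 0, 2, 47, 3.7, -0.1, 0.0],[60.0, 0, 5, 47, 3.7, -0.1, 0.0],[60.0, 0, 8, 46, 3.7, -0.1, 0.0],[60.0, 0, 11, 46, 3.7, -0.1, 0.0],[60.0, 0, 14, 45, 3.7, -0.1, 0.0],[60.0, 0, 17, 44, 3.7, -0.1, 0.0],
```

Call:
move_arm --moves '[[[60, 0, -1, 47, 4, 0, 0], [60, 0, 2, 47, 4, 0, 0], [60, 0, 5, 47, 4, 0, 0], [60, 0, 8, 46, 4, 0, 0], [60, 0, 11, 46, 4, 0, 0], [60, 0, 14, 45, 3, 0, 0], [60, 0, 17, 44, 3, 0, 0], [60, 0, 0, 0, 0, 0, 0]]]'

```text
clock: 1.95
tcp_pos: [0.5901, -0.1255, 0.2959]
tool_rot: [[-0.003, 0.995, 0.1], [0.001, 0.1, -0.995], [-1.0, -0.002, -0.001]]
contact_force: [-0.8, 0.7, -0.3]
width: 0.0599
```

```bash
python3 plan.py 0.590 -0.099 0.30 7.5 60; python3 - <<'E'
from h import *
cv2.imwrite("pics/w1.png",bot.get_image("wrist"))
E
```

```text
t 1.95 tcp [ 0.5901 -0.1255  0.2959] yaw 5.7 w 0.0599 F [-0.8  0.7 -0.3]
[60.0, -4.1, 2.5, -26.4, -1.8, -0.1, 0.1],
```

View pics/w1.png

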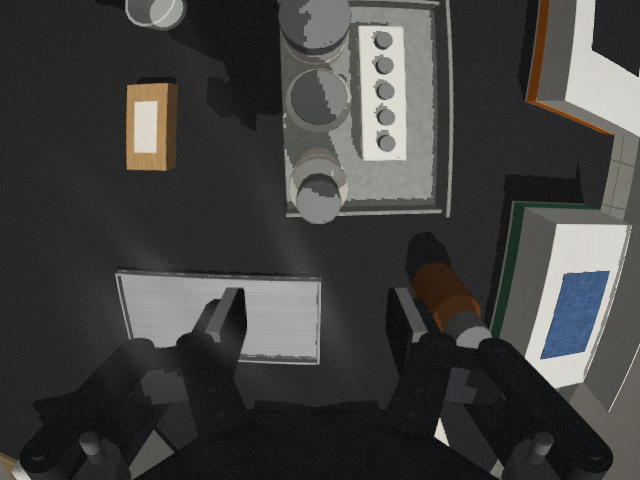

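```bash
cat >> h.py <<'E'
def wray(uv,z,s=None):
    s=s or bot.sense(); c=bot.camera_info("wrist");K=c["K"];T=c["tool_from_camera"]
    uv=np.atleast_2d(uv).astype(float); d=uv-K[:2,2]; r=np.hypot(*d.T); th=r/K[0,0]
    v=np.c_[d*(np.sin(th)/r)[:,None],np.cos(th)]@T[:3,:3].T@s["tool_rot"].T
    o=s["tcp_pos"]+s["tool_rot"]@T[:3,3]
    return o+v*((z-o[2])/v[:,2:])
E
python3 - <<'E'
from h import *
print(wray((320,200),.149),wray((319,97),.129),wray((315,22),.112))
print(wray([(360,27),(404,26),(407,160),(363,160)],.046))
print(wray([(117,270),(321,278),(319,363),(133,360)],.012))
E
```

```text
[[ 0.58928358 -0.09365665  0.149     ]] [[ 0.58230295 -0.03187008  0.129     ]] [[0.57416409 0.02148287 0.112     ]]
[[ 0.61024002  0.03923564  0.046     ]
 [ 0.64803501  0.04658701  0.046     ]
 [ 0.66440517 -0.07169685  0.046     ]
 [ 0.62554771 -0.07666277  0.046     ]]
[[ 0.36895191 -0.22603722  0.012     ]
 [ 0.60309143 -0.20581922  0.012     ]
 [ 0.61283013 -0.31654105  0.012     ]
 [ 0.37384581 -0.35475376  0.012     ]]
```

Call:
move_arm --moves '[[[60, 0, 1, -13, -1, 0, 0], [60, 0, 1, -9, -1, 0, 0], [60, 0, 0, 0, 0, 0, 0]]]'

```text
clock: 2.3
tcp_pos: [0.5869, -0.0934, 0.2948]
tool_rot: [[-0.008, 0.989, 0.147], [0.008, 0.147, -0.989], [-1.0, -0.007, -0.009]]
contact_force: [-1.0, 0.1, -0.5]
width: 0.06
```

```bash
python3 plan.py 0.590 -0.099 0.191 7.5 60
```

```text
t 2.3 tcp [ 0.5869 -0.0934  0.2948] yaw 8.4 w 0.06 F [-1.   0.1 -0.5]
[60.0, 35, 1, 2, 0.3, -0.2, 0.1],[60.0, 35, 1, 2, 0.3, -0.2, 0.1],[60.0, 35, 1, 2, 0.3, -0.2, 0.1],
```

The wrist view agrees with the earlier measurements to within 5 mm. Now descending.

Call:
move_arm --moves '[[[60, 35, 1, 2, 0, 0, 0], [60, 35, 1, 2, 0, 0, 0], [60, 20, 0, 0, 0, 0, 0], [60, 8, 0, 0, 0, 0, 0], [60, 0, 0, 0, 0, 0, 0]]]'

```text
clock: 2.8
tcp_pos: [0.5895, -0.0867, 0.1965]
tool_rot: [[-0.004, 0.987, 0.162], [0.012, 0.162, -0.987], [-1.0, -0.002, -0.012]]
contact_force: [-0.3, -1.0, -0.6]
width: 0.0598
```

```bash
python3 plan.py 0.590 -0.099 0.191 7.5 60;  python3 - <<'E'
from h import *
cv2.imwrite("pics/w2.png",bot.get_image("wrist"))
E
```

```text
t 2.8 tcp [ 0.5895 -0.0867  0.1965] yaw 9.3 w 0.0598 F [-0.3 -1.  -0.6]
[60.0, 5.3, -1.5, 12.3, 1.8, -0.7, 0.1],
```

View pics/w2.png

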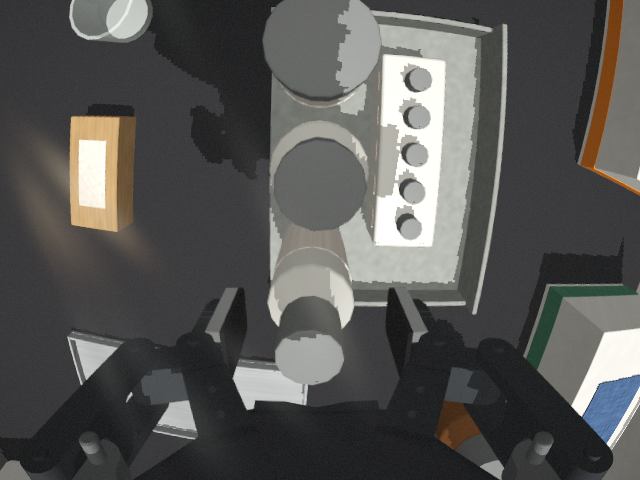

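Call:
move_arm --moves '[[[60, 2, -1, 7, 1, -0.5, 0], [60, 2, 0, 4, 0.5, 0, 0], [60, 0, 0, 0, 0, 0, 0], [60, 0, 0, 0, 0, 0, 0]]]'

```text
clock: 3.25
tcp_pos: [0.5926, -0.0989, 0.1966]
tool_rot: [[0.005, 0.991, 0.134], [0.001, 0.134, -0.991], [-1.0, 0.005, -0.0]]
contact_force: [0.1, 0.7, 0.6]
width: 0.0602
```

```bash
python3 plan.py 0.590 -0.099 0.191 7.5 60
```

```text
t 3.25 tcp [ 0.5926 -0.0989  0.1966] yaw 7.7 w 0.0602 F [0.1 0.7 0.6]
[60.0, 5.6, -2.6, -0.2, 0.2, -0.0, -0.3],
```

Call:
move_arm --moves '[[[60, 6, -3, 0, 0, 0, 0], [60, 0, 0, 0, 0, 0, 0], [15, 0, 0, 0, 0, 0, 0], [15, 0, 0, 0, 0, 0, 0], [15, 0, 0, 0, 0, 0, 0], [15, 0, 0, 0, 0, 0, 0], [15, 0, 0, 0, 0, 0, 0]]]'

```text
clock: 3.95
tcp_pos: [0.5892, -0.0995, 0.1907]
tool_rot: [[0.006, 0.991, 0.134], [0.001, 0.134, -0.991], [-1.0, 0.006, -0.0]]
contact_force: [0.0, -0.4, 1.1]
width: 0.0268
```

```bash
python3 plan.py 0.590 -0.099 0.320 7.5 15;  python3 - <<'E'
from h import *
cv2.imwrite("pics/w3.png",bot.get_image("wrist"))
E
```

```text
t 3.95 tcp [ 0.5892 -0.0995  0.1907] yaw 7.7 w 0.0268 F [ 0.  -0.4  1.1]
[15.0, -43, 1, 0, 0.1, -0.0, -0.1],[15.0, -43, 0, 0, 0.1, -0.0, -0.1],[15.0, -43, 0, 0, 0.1, -0.0, -0.1],
```

View pics/w3.png

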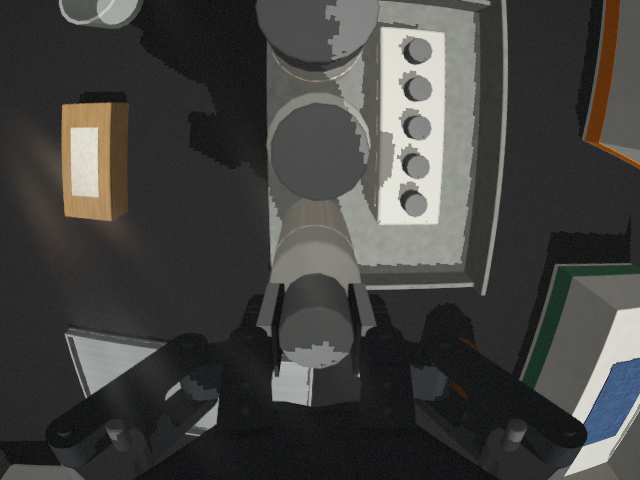

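Gripped: the width is 26.8 mm and the cap sits between the pads at (317,325). Lifting now, then moving to tray slot +70 at (0.559,-0.272).

Call:
move_arm --moves '[[[15, -15, 0, 0, 0, 0, 0], [15, -20, 0, 0, 0, 0, 0], [15, -20, 0, 0, 0, 0, 0], [15, -10, 0, 0, 0, 0, 0], [15, 0, 0, 0, 0, 0, 0]]]'

```text
clock: 4.5
tcp_pos: [0.5879, -0.0989, 0.2556]
tool_rot: [[0.001, 0.991, 0.134], [0.002, 0.134, -0.991], [-1.0, 0.002, -0.002]]
contact_force: [-0.3, 0.5, -2.7]
width: 0.027
```

```bash
python3 plan.py 0.559 -0.272 0.260 -35 15
```

```text
t 4.5 tcp [ 0.5879 -0.0989  0.2556] yaw 7.7 w 0.027 F [-0.3  0.5 -2.7]
[15.0, -1, -9, 28, 7.1, -0.0, -0.0],[15.0, -1, -5, 29, 7.1, -0.0, -0.0],[15.0, -1, -2, 29, 7.1, -0.0, -0.0],[15.0, -1, 2, 29, 7.1, -0.0, -0.0],[15.0, -1, 6, 29, 7.1, -0.0, -0.0],[15.0, -1, 9, 28, 7.1, -0.0, -0.0],
```

Call:
move_arm --moves '[[[15, -1, -5, 14, 5, 0, 0], [15, -1, -7, 26, 6, 0, 0], [15, -1, -2, 28, 6, 0, 0], [15, -1, 2, 28, 6, 0, 0], [15, -1, 5, 27, 6, 0, 0], [15, 0, 6, 22, 6, 0, 0], [15, 0, 4, 12, 5, 0, 0], [15, 0, 1, 3, 1, 0, 0], [15, 0, 0, 0, 0, 0, 0], [15, 0, 0, 0, 0, 0, 0]]]'

```text
clock: 5.5
tcp_pos: [0.5605, -0.262, 0.2494]
tool_rot: [[-0.012, 0.824, -0.566], [0.009, -0.566, -0.825], [-1.0, -0.015, -0.0]]
contact_force: [0.3, -0.0, -1.1]
width: 0.027
```

```bash
python3 plan.py 0.559 -0.272 0.1905 -35 15 
```

```text
t 5.5 tcp [ 0.5605 -0.262   0.2494] yaw -34.5 w 0.027 F [ 0.3 -0.  -1.1]
[15.0, 29.4, 2.7, 4.6, 0.3, -0.0, 0.4],[15.0, 29.4, 2.5, 4.6, 0.3, -0.0, 0.4],
```

Call:
move_arm --moves '[[[15, 15, 4, 6, 0, 0, 0.5], [15, 20, 2, 4, 0, 0, 0.3], [15, 12, 0, 0, 0, 0, 0], [15, 5, 0, 0, 0, 0, 0], [15, 0, 0, 0, 0, 0, 0], [15, 0, 0, 0, 0, 0, 0]]]'

```text
clock: 6.1
tcp_pos: [0.5627, -0.2662, 0.1956]
tool_rot: [[0.002, 0.833, -0.554], [0.006, -0.554, -0.832], [-1.0, -0.002, -0.007]]
contact_force: [0.2, -0.2, -2.1]
width: 0.0274
```

```bash
python3 plan.py 0.559 -0.272 0.1905 -35 15 
```

```text
t 6.1 tcp [ 0.5627 -0.2662  0.1956] yaw -33.6 w 0.0274 F [ 0.2 -0.2 -2.1]
[15.0, 5.1, 0.2, 6.9, 1.4, -0.4, 0.1],
```

Call:
move_arm --moves '[[[15, 1, 0, 6, 1, -0.3, 0], [15, 2, 0, 0, 0, 0, 0], [15, 2, 0, 0, 0, 0, 0], [15, 0, 0, 0, 0, 0, 0], [15, 0, 0, 0, 0, 0, 0]]]'

```text
clock: 6.6
tcp_pos: [0.5602, -0.2719, 0.1923]
tool_rot: [[0.002, 0.822, -0.569], [0.0, -0.569, -0.822], [-1.0, 0.002, -0.001]]
contact_force: [1.1, 0.6, -1.3]
width: 0.0268
```

```bash
python3 plan.py 0.559 -0.272 0.1905 -35 15;  python3 - <<'E'
from h import *
cv2.imwrite("pics/s4.png",bot.get_image("side"))
E
```

```text
t 6.6 tcp [ 0.5602 -0.2719  0.1923] yaw -34.7 w 0.0268 F [ 1.1  0.6 -1.3]
[15.0, 1.8, -0.9, 0.8, 0.3, -0.1, -0.1],
```

View pics/s4.png

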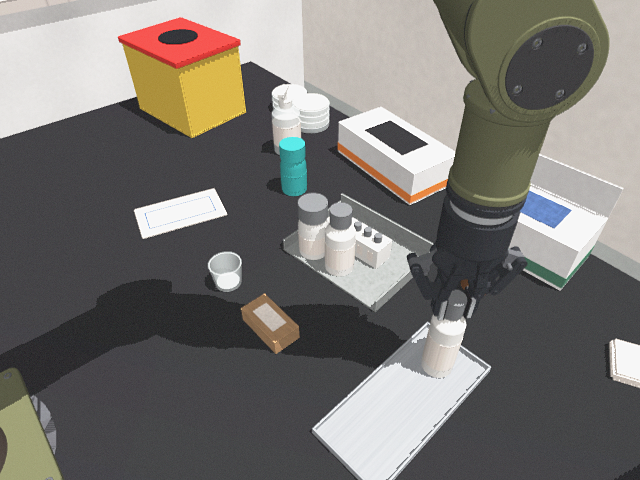

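The slim bottle is over the tray at (440,365), upright and almost down. Lowering 2.5 mm and releasing.

Call:
move_arm --moves '[[[15, 1, 0, 0, 0, 0, 0], [15, 1.5, 0, 0, 0, 0, 0], [15, 0, 0, 0, 0, 0, 0], [15, 0, 0, 0, 0, 0, 0], [30, 0, 0, 0, 0, 0, 0], [45, 0, 0, 0, 0, 0, 0], [45, 0, 0, 0, 0, 0, 0]]]'

```text
clock: 7.35
tcp_pos: [0.5607, -0.2721, 0.1903]
tool_rot: [[0.004, 0.822, -0.569], [-0.0, -0.569, -0.822], [-1.0, 0.003, -0.002]]
contact_force: [0.6, 0.7, -0.0]
width: 0.045
```

```bash
python3 plan.py 0.582 -0.037 0.28 7.5 65
```

```text
t 7.35 tcp [ 0.5607 -0.2721  0.1903] yaw -34.7 w 0.045 F [ 0.6  0.7 -0. ]
[65.0, -15, -19, -34, -7.0, -0.0, -0.0],[65.0, -15, -15, -36, -7.0, -0.0, -0.0],[65.0, -15, -10, -38, -7.0, -0.0, -0.0],[65.0, -15, -6, -39, -7.0, -0.0, -0.0],[65.0, -15, -1, -39, -7.0, -0.0, -0.0],[65.0, -15, 4, -39, -7.0, -0.0, -0.0],
```

Call:
move_arm --moves '[[[45, -20, 0, 0, 0, 0, 0], [45, -35, 0, 0, 0, 0, 0], [65, -30, -10, -15, -5, 0, 0], [65, 0, -16, -32, -7, 0, 0], [65, 0, -12, -37, -7, 0, 0], [65, 0, -7, -38, -7, 0, 0], [65, 0, -2, -38, -7, 0, 0], [65, 0, 1, -32, -6, 0, 0], [65, 0, 2, -18, -3, 0, 0], [65, 0, 0, -6, 0, 0, 0], [65, 0, 0, 0, 0, 0, 0]]]'

```text
clock: 8.45
tcp_pos: [0.5745, -0.0435, 0.2803]
tool_rot: [[0.01, 0.989, 0.148], [-0.005, 0.148, -0.989], [-1.0, 0.009, 0.007]]
contact_force: [-0.3, 0.2, 0.4]
width: 0.0654
```

```bash
python3 plan.py 0.582 -0.037 0.171 7.5 65;  python3 - <<'E'
from h import *
cv2.imwrite("pics/w5.png",bot.get_image("wrist"))
E
```

```text
t 8.45 tcp [ 0.5745 -0.0435  0.2803] yaw 8.5 w 0.0654 F [-0.3  0.2  0.4]
[65.0, 36, 2, -2, 0.3, 0.1, -0.2],[65.0, 36, 3, -2, 0.3, 0.1, -0.2],[65.0, 36, 3, -2, 0.3, 0.1, -0.2],
```

View pics/w5.png

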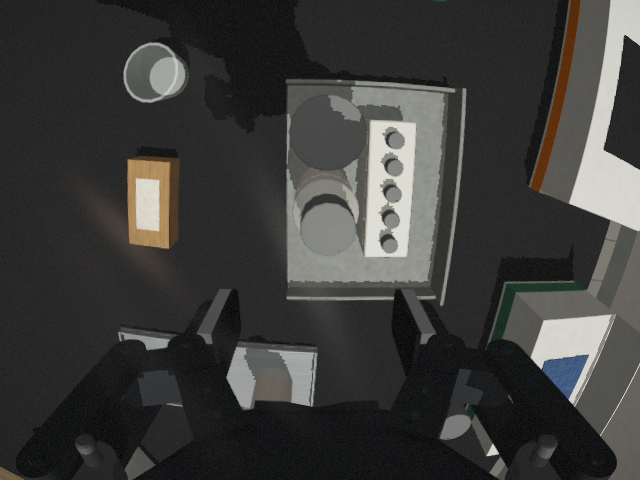

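The medium cap is at (329,228), the jar cap at (328,132), and the rack is undisturbed.

```bash
python3 - <<'E'
from h import *
print(wray([(329,228)],.129),wray([(328,132)],.112))
E
```

```text
[[ 0.58452286 -0.03578713  0.129     ]] [[0.57565355 0.0220392  0.112     ]]
```

Call:
move_arm --moves '[[[65, 30, 3, -2, 0.5, 0, 0], [65, 36, 3, -2, 0.5, 0, 0], [65, 25, 1, 0, 0, 0, 0], [65, 8, 0, 0, 0, 0, 0], [65, 0, 0, 0, 0, 0, 0], [65, 0, 0, 0, 0, 0, 0]]]'

```text
clock: 9.1
tcp_pos: [0.5841, -0.0546, 0.1808]
tool_rot: [[0.016, 0.994, 0.106], [-0.017, 0.106, -0.994], [-1.0, 0.015, 0.019]]
contact_force: [-0.2, 0.8, -0.2]
width: 0.0651
```

```bash
python3 plan.py 0.582 -0.037 0.171 7.5 65
```

```text
t 9.1 tcp [ 0.5841 -0.0546  0.1808] yaw 6.1 w 0.0651 F [-0.2  0.8 -0.2]
[65.0, 9.4, -0.3, -17.9, -1.4, 1.1, -0.8],
```

Call:
move_arm --moves '[[[65, 0, 0, -9, -0.7, 0.5, -0.4], [65, 2, 0, -7, -0.5, 0.5, -0.4], [65, 2, 0, -1, 0, 0, 0], [65, 2, 0, 0, 0, 0, 0], [65, 0, 0, 0, 0, 0, 0]]]'

```text
clock: 9.6
tcp_pos: [0.5841, -0.0365, 0.1782]
tool_rot: [[0.006, 0.992, 0.128], [0.0, 0.128, -0.992], [-1.0, 0.006, 0.001]]
contact_force: [-0.8, 0.2, 0.8]
width: 0.065
```

```bash
python3 plan.py 0.583 -0.0365 0.171 7.5 65
```

```text
t 9.6 tcp [ 0.5841 -0.0365  0.1782] yaw 7.4 w 0.065 F [-0.8  0.2  0.8]
[65.0, 7.1, -1.1, -0.1, -0.1, 0.0, -0.4],
```

Call:
move_arm --moves '[[[65, 4, -1, 0, 0, 0, 0], [65, 3, 0, 0, 0, 0, 0], [65, 0, 0, 0, 0, 0, 0], [65, 0, 0, 0, 0, 0, 0], [25, 0, 0, 0, 0, 0, 0], [25, 0, 0, 0, 0, 0, 0], [25, 0, 0, 0, 0, 0, 0], [25, 0, 0, 0, 0, 0, 0], [25, 0, 0, 0, 0, 0, 0]]]'

```text
clock: 10.5
tcp_pos: [0.5827, -0.0371, 0.1705]
tool_rot: [[0.006, 0.992, 0.128], [-0.0, 0.128, -0.992], [-1.0, 0.006, 0.001]]
contact_force: [-0.6, -0.7, -0.3]
width: 0.0344
```

```bash
python3 plan.py 0.583 -0.0365 0.24 7.5 25
```

```text
t 10.5 tcp [ 0.5827 -0.0371  0.1705] yaw 7.3 w 0.0344 F [-0.6 -0.7 -0.3]
[25.0, -34.7, 0.4, -0.3, -0.1, 0.0, -0.2],[25.0, -34.7, 0.3, -0.3, -0.1, 0.0, -0.2],
```

Call:
move_arm --moves '[[[25, -15, 0, 0, 0, 0, 0], [25, -20, 0, 0, 0, 0, 0], [25, -22, 0, 0, 0, 0, 0], [25, -10, 0, 0, 0, 0, 0], [25, 0, 0, 0, 0, 0, 0]]]'

```text
clock: 11.0
tcp_pos: [0.5808, -0.0369, 0.2371]
tool_rot: [[0.0, 0.992, 0.128], [-0.0, 0.128, -0.992], [-1.0, 0.0, 0.0]]
contact_force: [0.8, 0.2, -2.3]
width: 0.0352
```

```bash
python3 plan.py 0.487 -0.278 0.242 -35 25 8
```

```text
t 11.0 tcp [ 0.5808 -0.0369  0.2371] yaw 7.4 w 0.0352 F [ 0.8  0.2 -2.3]
[25.0, -1, -15, 28, 5.3, 0.0, -0.0],[25.0, -1, -13, 30, 5.3, 0.0, -0.0],[25.0, -1, -10, 31, 5.3, 0.0, -0.0],[25.0, -1, -7, 32, 5.3, 0.0, -0.0],[25.0, -1, -4, 32, 5.3, 0.0, -0.0],[25.0, -1, -1, 32, 5.3, 0.0, -0.0],[25.0, -1, 2, 32, 5.3, 0.0, -0.0],[25.0, -1, 5, 32, 5.3, 0.0, -0.0],
```

Call:
move_arm --moves '[[[25, -1, -9, 14, 3, 0, 0], [25, -1, -14, 28, 5, 0, 0], [25, -1, -11, 30, 5, 0, 0], [25, -1, -8, 31, 6, 0, 0], [25, -1, -5, 32, 6, 0, 0], [25, -1, -2, 32, 6, 0, 0], [25, -1, 2, 32, 6, 0, 0], [25, -1, 4, 26, 4, 0, 0], [25, 0, 3, 15, 2, 0, 0], [25, 0, 1, 6, 0, 0, 0], [25, 0, 0, 0, 0, 0, 0], [25, 0, 0, 0, 0, 0, 0]]]'

```text
clock: 12.2
tcp_pos: [0.4666, -0.2876, 0.235]
tool_rot: [[-0.021, 0.779, -0.626], [0.003, -0.626, -0.78], [-1.0, -0.018, 0.011]]
contact_force: [-0.4, 0.6, -1.9]
width: 0.0348
```

```bash
python3 plan.py 0.487 -0.278 0.175 -35 25
```

```text
t 12.2 tcp [ 0.4666 -0.2876  0.235 ] yaw -38.8 w 0.0348 F [-0.4  0.6 -1.9]
[25.0, 29.8, 5.5, -10.5, -1.9, 0.3, 0.5],[25.0, 29.9, 5.6, -10.1, -1.9, 0.3, 0.5],
```

Call:
move_arm --moves '[[[25, 10, 5, -9, -2, 0.3, 0.5], [25, 15, 5, -9, -1.5, 0.3, 0.5], [25, 15, 1, -2, 0, 0, 0], [25, 10, 0, 0, 0, 0, 0], [25, 6, 0, 0, 0, 0, 0], [25, 0, 0, 0, 0, 0, 0], [25, 0, 0, 0, 0, 0, 0]]]'

```text
clock: 12.9
tcp_pos: [0.4949, -0.2682, 0.1739]
tool_rot: [[0.005, 0.83, -0.557], [0.007, -0.557, -0.83], [-1.0, 0.001, -0.009]]
contact_force: [0.3, -0.2, -2.3]
width: 0.0349
```

```bash
python3 plan.py 0.487 -0.278 0.170 -35 25
```

```text
t 12.9 tcp [ 0.4949 -0.2682  0.1739] yaw -33.9 w 0.0349 F [ 0.3 -0.2 -2.3]
[25.0, 3.8, -1.1, 12.6, 1.1, -0.5, -0.0],
```

Call:
move_arm --moves '[[[25, 0, -1, 5, 0.5, -0.5, 0], [25, 0, 0, 5, 0.5, 0, 0], [25, 1, 0, 0, 0, 0, 0], [25, 1, 0, 0, 0, 0, 0], [25, 0, 0, 0, 0, 0, 0], [25, 0, 0, 0, 0, 0, 0]]]'

```text
clock: 13.5
tcp_pos: [0.488, -0.2781, 0.1736]
tool_rot: [[0.003, 0.818, -0.575], [-0.003, -0.575, -0.818], [-1.0, 0.004, 0.001]]
contact_force: [0.1, 1.1, -2.3]
width: 0.0347
```

```bash
python3 plan.py 0.487 -0.278 0.170 -35 25
```

```text
t 13.5 tcp [ 0.488  -0.2781  0.1736] yaw -35.1 w 0.0347 F [ 0.1  1.1 -2.3]
[25.0, 3.6, -0.9, 0.5, -0.1, 0.1, -0.2],
```

Call:
move_arm --moves '[[[25, 2, 0, 0, 0, 0, 0], [25, 2, 0, 0, 0, 0, 0], [25, 0.5, 0, 0, 0, 0, 0], [25, 0, 0, 0, 0, 0, 0], [38, 0, 0, 0, 0, 0, 0], [52, 0, 0, 0, 0, 0, 0], [52, 0, 0, 0, 0, 0, 0]]]'

```text
clock: 14.2
tcp_pos: [0.4889, -0.2782, 0.1697]
tool_rot: [[0.005, 0.819, -0.574], [-0.004, -0.574, -0.819], [-1.0, 0.006, 0.001]]
contact_force: [-0.6, 0.1, -0.6]
width: 0.0517
```

```bash
python3 plan.py 0.574 0.022 0.27 7.5 75;  python3 - <<'E'
from h import *
cv2.imwrite("pics/s6.png",bot.get_image("side"))
E
```

```text
t 14.2 tcp [ 0.4889 -0.2782  0.1697] yaw -35.0 w 0.0517 F [-0.6  0.1 -0.6]
[75.0, -14, -15, -42, -6.1, 0.0, -0.0],[75.0, -14, -10, -43, -6.1, 0.0, -0.0],[75.0, -14, -5, -44, -6.1, 0.0, -0.0],[75.0, -14, -1, -45, -6.1, 0.0, -0.0],[75.0, -14, 4, -44, -6.1, 0.0, -0.0],[75.0, -14, 9, -44, -6.1, 0.0, -0.0],[75.0, -14, 13, -43, -6.1, 0.0, -0.0],
```

View pics/s6.png

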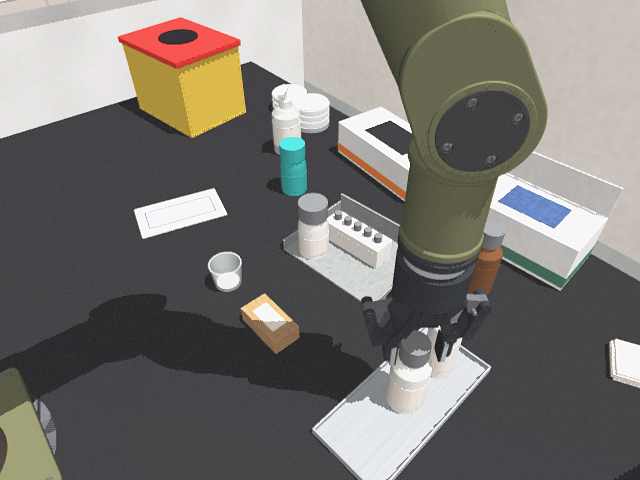

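The medium bottle stands at (407,385) with the slim bottle behind it. Going for the jar.

Call:
move_arm --moves '[[[52, -20, 0, 0, 0, 0, 0], [52, -35, 0, 0, 0, 0, 0], [75, -35, -10, -20, -3, 0, 0], [75, -5, -13, -40, -6, 0, 0], [75, 0, -10, -43, -6, 0, 0], [75, 0, -5, -44, -6, 0, 0], [75, 0, -1, -44, -6, 0, 0], [75, 0, 4, -44, -6, 0, 0], [75, 0, 8, -34, -5, 0, 0], [75, 0, 6, -18, -3, 0, 0], [75, 0, 2, -5, 0, 0, 0], [75, 0, 0, 0, 0, 0, 0]]]'

```text
clock: 15.45
tcp_pos: [0.5592, 0.0214, 0.2676]
tool_rot: [[0.01, 0.992, 0.124], [-0.008, 0.124, -0.992], [-1.0, 0.009, 0.009]]
contact_force: [0.4, -0.4, 0.1]
width: 0.0747
```

```bash
python3 plan.py 0.574 0.022 0.20 7.5 75
```

```text
t 15.45 tcp [0.5592 0.0214 0.2676] yaw 7.1 w 0.0747 F [ 0.4 -0.4  0.1]
[75.0, 33.9, 7.1, 0.3, -0.2, 0.3, -0.3],[75.0, 33.9, 7.2, 0.5, -0.2, 0.3, -0.3],
```

Call:
move_arm --moves '[[[75, 18, 7, 0, 0, 0.3, -0.3], [75, 25, 6, 0, 0, 0.3, -0.3], [75, 15, 0, 0, 0, 0, 0], [75, 5, 0, 0, 0, 0, 0], [75, 0, 0, 0, 0, 0, 0], [75, 0, 0, 0, 0, 0, 0]]]'

```text
clock: 16.05
tcp_pos: [0.5718, 0.0073, 0.2042]
tool_rot: [[-0.002, 0.995, 0.1], [-0.009, 0.1, -0.995], [-1.0, -0.002, 0.008]]
contact_force: [0.5, 0.1, -0.0]
width: 0.0747
```

```bash
python3 plan.py 0.574 0.022 0.154 7.5 75;  python3 - <<'E'
from h import *
cv2.imwrite("pics/w7.png",bot.get_image("wrist"))
E
```

```text
t 16.05 tcp [0.5718 0.0073 0.2042] yaw 5.7 w 0.0747 F [ 0.5  0.1 -0. ]
[75.0, 25.0, 1.9, -7.4, -0.9, 0.2, 0.1],[75.0, 25.1, 2.0, -7.3, -0.9, 0.2, 0.1],
```

View pics/w7.png

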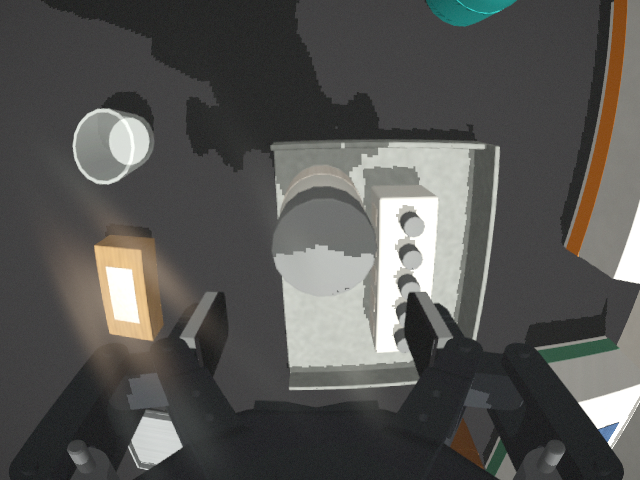

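The jar lid is at (323,243), between the jaws along their axis but 15 mm ahead. Correcting, then descending.

```bash
python3 - <<'E'
from h import *
print(wray([(323,243)],.112))
E
```

```text
[[0.57466164 0.02589412 0.112     ]]
```

Call:
move_arm --moves '[[[75, 3, 1, -7, -0.8, 0, 0], [75, 10, 1, -6, -0.6, 0.2, 0], [75, 10, 0, 0, 0, 0, 0], [75, 8, 0, 0, 0, 0, 0], [75, 2, 0, 0, 0, 0, 0], [75, 0, 0, 0, 0, 0, 0]]]'

```text
clock: 16.7
tcp_pos: [0.573, 0.0222, 0.1698]
tool_rot: [[0.001, 0.992, 0.127], [-0.004, 0.127, -0.992], [-1.0, 0.0, 0.004]]
contact_force: [0.1, -0.6, 1.3]
width: 0.0754
```

```bash
python3 plan.py 0.5745 0.022 0.154 7.5 75
```

```text
t 16.7 tcp [0.573  0.0222 0.1698] yaw 7.3 w 0.0754 F [ 0.1 -0.6  1.3]
[75.0, 15.8, 1.5, 0.3, -0.2, 0.2, -0.0],
```

Call:
move_arm --moves '[[[75, 7, 1, -1, 0, 0, 0], [75, 6, 0, 0, 0, 0, 0], [75, 3, 0, 0, 0, 0, 0], [75, 0, 0, 0, 0, 0, 0], [75, 0, 0, 0, 0, 0, 0], [40, 0, 0, 0, 0, 0, 0], [40, 0, 0, 0, 0, 0, 0], [40, 0, 0, 0, 0, 0, 0], [40, 0, 0, 0, 0, 0, 0]]]'

```text
clock: 17.6
tcp_pos: [0.5742, 0.0228, 0.1529]
tool_rot: [[0.001, 0.992, 0.126], [-0.004, 0.126, -0.992], [-1.0, 0.001, 0.005]]
contact_force: [-0.3, 0.6, -1.5]
width: 0.0489
```

```bash
python3 plan.py 0.5745 0.022 0.22 7.5 40
```

```text
t 17.6 tcp [0.5742 0.0228 0.1529] yaw 7.3 w 0.0489 F [-0.3  0.6 -1.5]
[40.0, -33.5, 0.1, 0.6, -0.1, 0.1, -0.0],[40.0, -33.5, 0.1, 0.5, -0.1, 0.1, -0.0],
```

Call:
move_arm --moves '[[[40, -15, 0, 0, 0, 0, 0], [40, -22, 0, 0, 0, 0, 0], [40, -25, 0, 0, 0, 0, 0], [40, -12, 0, 0, 0, 0, 0], [40, 0, 0, 0, 0, 0, 0]]]'

```text
clock: 18.1
tcp_pos: [0.5723, 0.0231, 0.2269]
tool_rot: [[-0.005, 0.992, 0.127], [-0.005, 0.127, -0.992], [-1.0, -0.005, 0.004]]
contact_force: [1.1, -0.4, -3.0]
width: 0.049
```

```bash
python3 plan.py 0.418 -0.284 0.225 -40 40 9
```

```text
t 18.1 tcp [0.5723 0.0231 0.2269] yaw 7.3 w 0.049 F [ 1.1 -0.4 -3. ]
[40.0, 0, -21, 32, 5.3, 0.0, 0.0],[40.0, 0, -18, 33, 5.3, 0.0, 0.0],[40.0, 0, -15, 35, 5.3, 0.0, 0.0],[40.0, 0, -12, 36, 5.3, 0.0, 0.0],[40.0, 0, -9, 37, 5.3, 0.0, 0.0],[40.0, 0, -5, 38, 5.3, 0.0, 0.0],[40.0, 0, -2, 38, 5.3, 0.0, 0.0],[40.0, 0, 2, 38, 5.3, 0.0, 0.0],[40.0, 0, 5, 38, 5.3, 0.0, 0.0],
```

Call:
move_arm --moves '[[[40, 0, -12, 16, 3, 0, 0], [40, 0, -18, 30, 5, 0, 0], [40, 0, -16, 33, 5, 0, 0], [40, 0, -13, 34, 5, 0, 0], [40, 0, -10, 35, 6, 0, 0], [40, 0, -7, 36, 6, 0, 0], [40, 0, -3, 37, 6, 0, 0], [40, 0, 0, 36, 5, 0, 0], [40, 0, 3, 28, 3, 0, 0], [40, 0, 2, 14, 2, 0, 0], [40, 0, 0, 4, 0, 0, 0], [40, 0, 0, 0, 0, 0, 0]]]'

```text
clock: 19.3
tcp_pos: [0.4134, -0.2643, 0.2172]
tool_rot: [[-0.016, 0.764, -0.645], [0.002, -0.645, -0.764], [-1.0, -0.013, 0.009]]
contact_force: [0.2, 0.4, -3.3]
width: 0.0491
```

```bash
python3 plan.py 0.418 -0.284 0.17 -40 40
```

```text
t 19.3 tcp [ 0.4134 -0.2643  0.2172] yaw -40.2 w 0.0491 F [ 0.2  0.4 -3.3]
[40.0, 23.5, 8.4, 5.8, -0.1, 0.3, 0.4],[40.0, 23.6, 8.2, 6.0, -0.1, 0.3, 0.4],
```

Call:
move_arm --moves '[[[40, 5, 8, 6, 0, 0.3, 0.4], [40, 10, 7, 5, 0, 0.3, 0.4], [40, 14, 0, 0, 0, 0, 0], [40, 10, 0, 0, 0, 0, 0], [40, 6, 0, 0, 0, 0, 0], [40, 0, 0, 0, 0, 0, 0], [40, 0, 0, 0, 0, 0, 0]]]'

```text
clock: 20.0
tcp_pos: [0.4234, -0.2793, 0.1672]
tool_rot: [[0.007, 0.772, -0.635], [0.004, -0.635, -0.772], [-1.0, 0.003, -0.007]]
contact_force: [-0.5, 0.4, -2.5]
width: 0.0488
```

```bash
python3 plan.py 0.418 -0.284 0.152 -40 40
```

```text
t 20.0 tcp [ 0.4234 -0.2793  0.1672] yaw -39.5 w 0.0488 F [-0.5  0.4 -2.5]
[40.0, 15.2, -1.2, 7.2, 0.5, -0.4, -0.2],
```

Call:
move_arm --moves '[[[40, 3, -1, 3, 0.3, -0.4, -0.2], [40, 4, 0, 3, 0, 0, 0], [40, 4, 0, 0, 0, 0, 0], [40, 3, 0, 0, 0, 0, 0], [40, 0, 0, 0, 0, 0, 0], [40, 0, 0, 0, 0, 0, 0]]]'

```text
clock: 20.6
tcp_pos: [0.4189, -0.284, 0.153]
tool_rot: [[0.001, 0.769, -0.64], [-0.001, -0.64, -0.769], [-1.0, 0.001, 0.0]]
contact_force: [0.5, -0.2, -2.1]
width: 0.0488
```

```bash
python3 plan.py 0.418 -0.284 0.1521 -40 40
```

```text
t 20.6 tcp [ 0.4189 -0.284   0.153 ] yaw -39.8 w 0.0488 F [ 0.5 -0.2 -2.1]
[40.0, 0.9, -0.7, 0.6, 0.2, 0.0, -0.1],
```

Call:
move_arm --moves '[[[40, 1, 0, 0, 0, 0, 0], [40, 0.5, 0, 0, 0, 0, 0], [40, 0, 0, 0, 0, 0, 0], [52, 0, 0, 0, 0, 0, 0], [65, 0, 0, 0, 0, 0, 0], [65, 0, 0, 0, 0, 0, 0], [65, 0, 0, 0, 0, 0, 0]]]'

```text
clock: 21.3
tcp_pos: [0.4199, -0.2845, 0.1526]
tool_rot: [[0.003, 0.769, -0.64], [-0.003, -0.64, -0.769], [-1.0, 0.004, -0.0]]
contact_force: [-0.1, 0.2, 0.3]
width: 0.0648
```

```bash
python3 plan.py 0.418 -0.284 0.25 -40 65;  python3 - <<'E'
from h import *
cv2.imwrite("pics/s8.png",bot.get_image("side"))
E
```

```text
t 21.3 tcp [ 0.4199 -0.2845  0.1526] yaw -39.8 w 0.0648 F [-0.1  0.2  0.3]
[65.0, -32, 0, 0, 0.1, -0.0, -0.1],[65.0, -32, 0, 0, 0.1, -0.0, -0.1],[65.0, -32, -1, 0, 0.1, -0.0, -0.1],
```

View pics/s8.png

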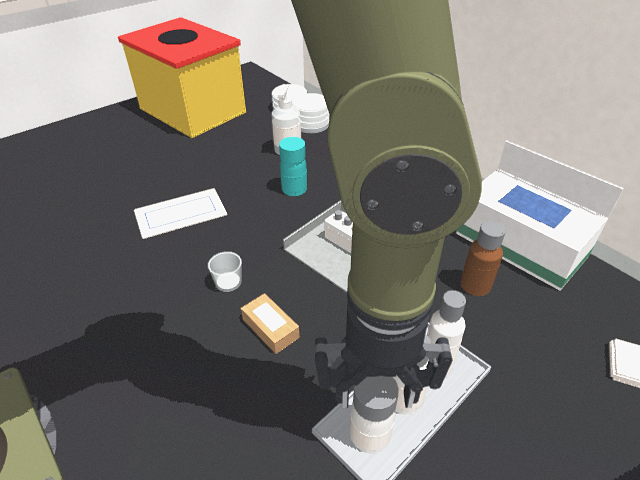

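All three stand on the tray. Rising, then moving over the rack.

Call:
move_arm --moves '[[[65, -20, 0, 0, 0, 0, 0], [65, -35, 0, 0, 0, 0, 0], [65, -30, 0, 0, 0, 0, 0], [65, -10, 0, 0, 0, 0, 0], [65, 0, 0, 0, 0, 0, 0]]]'

```text
clock: 21.85
tcp_pos: [0.4191, -0.284, 0.2499]
tool_rot: [[0.001, 0.769, -0.64], [-0.001, -0.64, -0.769], [-1.0, 0.002, -0.0]]
contact_force: [-0.1, 0.6, -0.8]
width: 0.065
```

```bash
python3 plan.py 0.637 -0.03 0.25 8 65 9;  python3 - <<'E'
from h import *
cv2.imwrite("pics/t9.png",bot.get_image("top")[150:370,330:530].repeat(3,0).repeat(3,1)[:600])
E
```

```text
t 21.85 tcp [ 0.4191 -0.284   0.2499] yaw -39.8 w 0.065 F [-0.1  0.6 -0.8]
[65.0, 0, 1, -37, -5.3, 0.0, -0.0],[65.0, 0, 4, -37, -5.3, 0.0, -0.0],[65.0, 0, 7, -36, -5.3, 0.0, -0.0],[65.0, 0, 11, -36, -5.3, 0.0, -0.0],[65.0, 0, 14, -34, -5.3, 0.0, -0.0],[65.0, 0, 17, -33, -5.3, 0.0, -0.0],[65.0, 0, 20, -31, -5.3, 0.0, -0.0],[65.0, 0, 23, -29, -5.3, 0.0, -0.0],[65.0, 0, 26, -27, -5.3, 0.0, -0.0],
```

View pics/t9.png

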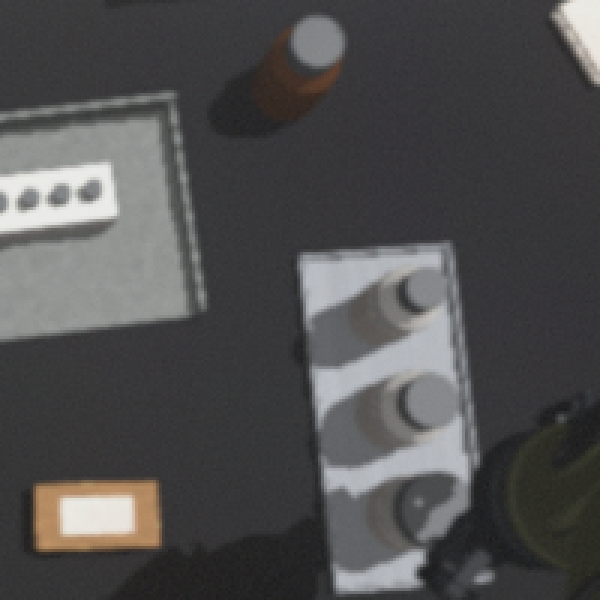

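```bash
python3 - <<'E'
from h import *
a=np.radians(4.8);R=np.array([[np.cos(a),np.sin(a)],[-np.sin(a),np.cos(a)]])
for uv,z in(((471.7,246.7),.148),((473.3,283.7),.128),((474.3,319),.111)):
    p=ray("top",uv,z)[0,:2]; print(p,R@(p-[.4885,-.279]))
E
```

```text
[ 0.55701326 -0.26992766] [0.06903213 0.00330749]
[ 0.48752682 -0.27549345] [-0.00067635  0.00357568]
[ 0.42017352 -0.27924165] [-0.06810707  0.00547661]
```

All three are within 6 mm of the tray's centreline, so step 1 is met. On to the rack.

Call:
move_arm --moves '[[[65, 0, 1, -18, -3, 0, 0], [65, 0, 3, -35, -5, 0, 0], [65, 0, 6, -36, -5, 0, 0], [65, 0, 10, -36, -5, 0, 0], [65, 0, 13, -34, -5, 0, 0], [65, 0, 16, -33, -6, 0, 0], [65, 0, 19, -31, -6, 0, 0], [65, 0, 22, -29, -6, 0, 0], [65, 0, 22, -22, -5, 0, 0], [65, 0, 14, -12, -2, 0, 0], [65, 0, 5, -4, 0, 0, 0], [65, 0, 0, 0, 0, 0, 0]]]'

```text
clock: 23.1
tcp_pos: [0.6413, -0.008, 0.2283]
tool_rot: [[-0.026, 0.978, 0.205], [0.015, 0.205, -0.979], [-1.0, -0.023, -0.02]]
contact_force: [-0.5, -1.2, -0.1]
width: 0.0649
```

```bash
python3 plan.py 0.637 -0.021 0.20 8 65
```

```text
t 23.1 tcp [ 0.6413 -0.008   0.2283] yaw 11.9 w 0.0649 F [-0.5 -1.2 -0.1]
[65.0, 28.2, -6.2, 12.5, 3.8, -1.1, 1.3],
```

Call:
move_arm --moves '[[[65, 8, -3, 6, 2, -0.6, 0.7], [65, 12, -2, 5, 1.5, -0.5, 0.6], [65, 8, 0, 0, 0, 0, 0], [65, 0, 0, 0, 0, 0, 0], [65, 0, 0, 0, 0, 0, 0]]]'

```text
clock: 23.6
tcp_pos: [0.6342, -0.023, 0.1967]
tool_rot: [[-0.008, 0.99, 0.139], [-0.002, 0.139, -0.99], [-1.0, -0.008, 0.001]]
contact_force: [0.4, -0.2, 0.3]
width: 0.0651
```

```bash
python3 plan.py 0.637 -0.021 0.14 8 65;  python3 - <<'E'
from h import *
cv2.imwrite("pics/w10.png",bot.get_image("wrist"))
E
```

```text
t 23.6 tcp [ 0.6342 -0.023   0.1967] yaw 8.0 w 0.0651 F [ 0.4 -0.2  0.3]
[65.0, 28.3, 1.8, -0.8, 0.0, 0.0, 0.2],[65.0, 28.4, 1.7, -0.8, 0.0, 0.0, 0.2],
```

View pics/w10.png

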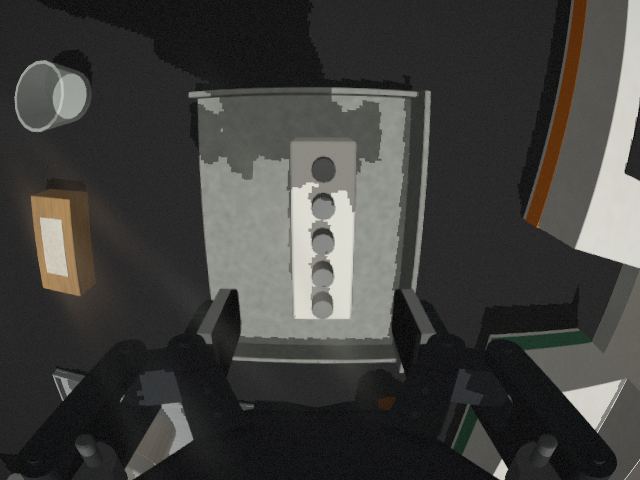

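The rack is visible, with corners at (291,140), (356,140), (350,319) and (295,319), aligned with the jaws.

```bash
python3 - <<'E'
from h import *
p=wray([(291,140),(356,140),(350,319),(295,319)],.046);print(p.round(4),p.mean(0))
print(wray([(323,170),(322,306)],.060))
E
```

```text
[[ 0.6112  0.0371  0.046 ]
 [ 0.6493  0.0425  0.046 ]
 [ 0.6656 -0.0763  0.046 ]
 [ 0.6281 -0.0816  0.046 ]] [ 0.63857104 -0.01959124  0.046     ]
[[ 0.63208478  0.02372874  0.06      ]
 [ 0.64379155 -0.06103095  0.06      ]]
```

Call:
move_arm --moves '[[[65, 15, 2, 0, 0, 0, 0.2], [65, 25, 1, 0, 0, 0, 0], [65, 18, 0, 0, 0, 0, 0], [65, 6, 0, 0, 0, 0, 0], [65, 0, 0, 0, 0, 0, 0], [65, 0, 0, 0, 0, 0, 0]]]'

```text
clock: 24.25
tcp_pos: [0.6391, -0.0223, 0.1302]
tool_rot: [[0.001, 0.99, 0.14], [-0.001, 0.14, -0.99], [-1.0, 0.001, 0.001]]
contact_force: [-0.2, -0.0, -0.1]
width: 0.0651
```

```bash
python3 plan.py 0.637 -0.0195 0.087 8 65
```

```text
t 24.25 tcp [ 0.6391 -0.0223  0.1302] yaw 8.0 w 0.0651 F [-0.2 -0.  -0.1]
[65.0, 43.2, -1.8, -3.1, 0.0, 0.0, -0.1],
```

Call:
move_arm --moves '[[[65, 10, -1, -1, 0, 0, 0], [65, 15, 0, -1, 0, 0, 0], [65, 10, 0, 0, 0, 0, 0], [65, 5, 0, 0, 0, 0, 0], [65, 2, 0, 0, 0, 0, 0], [65, 0, 0, 0, 0, 0, 0], [65, 0, 0, 0, 0, 0, 0]]]'

```text
clock: 24.95
tcp_pos: [0.639, -0.0202, 0.086]
tool_rot: [[0.004, 0.99, 0.14], [-0.0, 0.14, -0.99], [-1.0, 0.004, 0.001]]
contact_force: [-0.7, -0.1, -0.1]
width: 0.0651
```

```bash
python3 plan.py 0.638 -0.0200 0.087 8 65
```

```text
t 24.95 tcp [ 0.639  -0.0202  0.086 ] yaw 8.1 w 0.0651 F [-0.7 -0.1 -0.1]
[65.0, -1.0, -0.9, -0.3, 0.1, 0.1, -0.2],
```

Call:
move_arm --moves '[[[50, 0, 0, 0, 0, 0, 0], [30, 0, 0, 0, 0, 0, 0], [30, 0, 0, 0, 0, 0, 0], [30, 0, 0, 0, 0, 0, 0], [30, 0, 0, 0, 0, 0, 0]]]' --newtons 60

```text
clock: 25.45
tcp_pos: [0.6385, -0.0204, 0.0868]
tool_rot: [[0.003, 0.99, 0.14], [-0.001, 0.14, -0.99], [-1.0, 0.003, 0.001]]
contact_force: [-0.2, 0.6, -1.0]
width: 0.0395
```

```bash
python3 plan.py 0.638 -0.0200 0.17 8 30;  python3 - <<'E'
from h import *
cv2.imwrite("pics/w11.png",bot.get_image("wrist"))
E
```

```text
t 25.45 tcp [ 0.6385 -0.0204  0.0868] yaw 8.0 w 0.0395 F [-0.2  0.6 -1. ]
[30.0, -41.6, -0.1, -0.2, 0.0, 0.0, -0.1],[30.0, -41.6, -0.2, -0.2, 0.0, 0.0, -0.1],
```

View pics/w11.png

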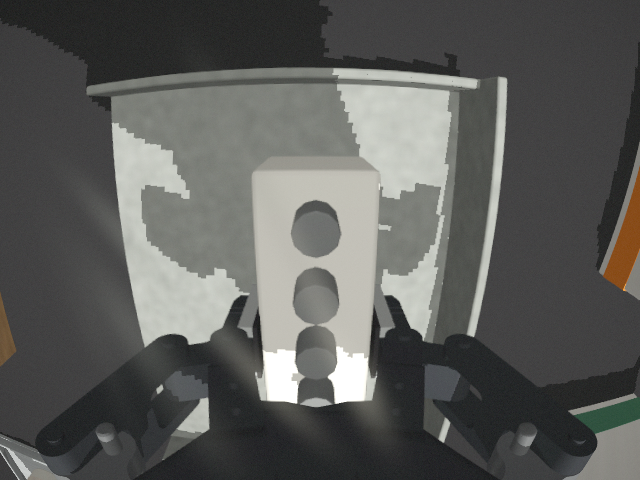

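The rack is gripped at a width of 39.5 mm, with its +y end edge at (252–380,170). Checking the grip offset along its length.

```bash
python3 - <<'E'
from h import *
p=wray([(252,170),(380,170)],.046).mean(0); s=bot.sense()
print(s["tool_rot"].T@(p-s["tcp_pos"]))
print(wray([(316,229),(316,296),(316,353)],.060)@s["tool_rot"]-s["tcp_pos"]@s["tool_rot"])
E
```

```text
[ 0.04072835  0.00163086 -0.06038369]
[[ 0.02674317  0.00160196 -0.04595526]
 [ 0.02676443  0.00158192 -0.02542856]
 [ 0.02678591  0.00156255 -0.00469859]]
```

Call:
move_arm --moves '[[[30, -15, 0, 0, 0, 0, 0], [30, -25, 0, 0, 0, 0, 0], [30, -30, 0, 0, 0, 0, 0], [30, -25, 0, 0, 0, 0, 0], [30, -10, 0, 0, 0, 0, 0], [30, 0, 0, 0, 0, 0, 0]]]'

```text
clock: 26.1
tcp_pos: [0.6375, -0.0203, 0.1981]
tool_rot: [[0.002, 0.99, 0.14], [-0.001, 0.14, -0.99], [-1.0, 0.002, 0.001]]
contact_force: [0.2, -0.1, -3.5]
width: 0.0392
```

```bash
python3 plan.py 0.441 0.272 0.19 75.9 30 11
```

```text
t 26.1 tcp [ 0.6375 -0.0203  0.1981] yaw 8.0 w 0.0392 F [ 0.2 -0.1 -3.5]
[30.0, 1, -14, -29, -6.2, 0.0, -0.0],[30.0, 1, -11, -30, -6.2, 0.0, -0.0],[30.0, 1, -7, -31, -6.2, 0.0, -0.0],[30.0, 1, -4, -32, -6.2, 0.0, -0.0],[30.0, 1, -1, -32, -6.2, 0.0, -0.0],[30.0, 1, 3, -32, -6.2, 0.0, -0.0],[30.0, 1, 6, -31, -6.2, 0.0, -0.0],[30.0, 1, 10, -31, -6.2, 0.0, -0.0],[30.0, 1, 13, -29, -6.2, 0.0, -0.0],[30.0, 1, 16, -28, -6.2, 0.0, -0.0],[30.0, 1, 19, -26, -6.2, 0.0, -0.0],
```

Call:
move_arm --moves '[[[30, 1, -7, -15, -3, 0, 0], [30, 1, -12, -28, -6, 0, 0], [30, 1, -8, -30, -6, 0, 0], [30, 1, -5, -31, -6, 0, 0], [30, 1, -2, -31, -6, 0, 0], [30, 1, 1, -32, -6, 0, 0], [30, 1, 5, -31, -6, 0, 0], [30, 1, 8, -31, -6, 0, 0], [30, 1, 11, -30, -6, 0, 0], [30, 1, 13, -25, -6, 0, 0], [30, 0, 10, -15, -4, 0, 0], [30, 0, 4, -5, -2, 0, 0]]]'

```text
clock: 27.3
tcp_pos: [0.4308, 0.2613, 0.1752]
tool_rot: [[-0.029, 0.245, 0.969], [-0.002, 0.969, -0.246], [-1.0, -0.009, -0.027]]
contact_force: [-0.1, 0.2, -3.3]
width: 0.0394
```

```bash
python3 plan.py 0.441 0.272 0.15 75.9 30
```

```text
t 27.3 tcp [0.4308 0.2613 0.1752] yaw 75.8 w 0.0394 F [-0.1  0.2 -3.3]
[30.0, 24.9, 13.1, 7.9, -0.1, -1.6, 0.5],
```

Call:
move_arm --moves '[[[30, 5, 5, 3, 0, -1, 0.3], [30, 10, 4, 3, 0, -0.5, 0.2], [30, 8, 2, 1, 0, 0, 0], [30, 3, 0, 0, 0, 0, 0], [30, 0, 0, 0, 0, 0, 0], [30, 0, 0, 0, 0, 0, 0]]]'

```text
clock: 27.9
tcp_pos: [0.4409, 0.2678, 0.1443]
tool_rot: [[-0.001, 0.249, 0.969], [-0.005, 0.969, -0.249], [-1.0, -0.005, -0.0]]
contact_force: [-0.1, 0.7, -2.9]
width: 0.0392
```

```bash
python3 plan.py 0.441 0.272 0.11 75.9 30; python3 - <<'E'
from h import *
cv2.imwrite("pics/w12.png",bot.get_image("wrist"))
E
```

```text
t 27.9 tcp [0.4409 0.2678 0.1443] yaw 75.6 w 0.0392 F [-0.1  0.7 -2.9]
[30.0, 34.3, 4.3, -1.0, -0.3, -0.0, 0.3],
```

View pics/w12.png

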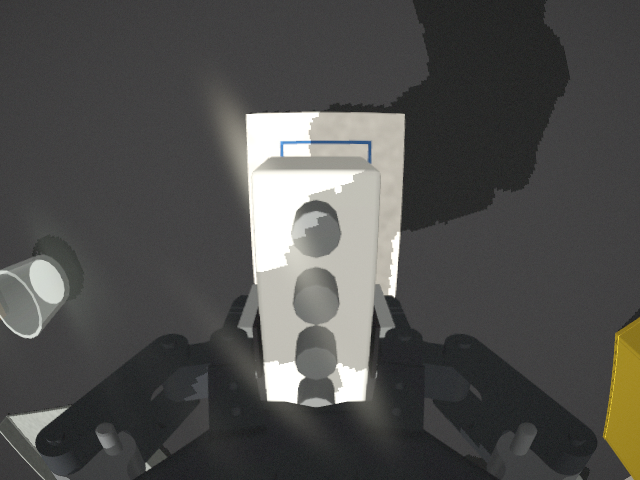

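The pad is ahead, with its far corners at (247,114) and (405,114) and the outline end at (281–371,142).

```bash
python3 - <<'E'
from h import *
s=bot.sense(); R=s["tool_rot"]
p=wray([(247,114),(405,114),(281,142),(371,142)],.003); print(p.round(4)); q=(p-s["tcp_pos"])@R; print(q.round(4))
E
```

```text
[[0.3553 0.2484 0.003 ]
 [0.3773 0.3355 0.003 ]
 [0.3762 0.2629 0.003 ]
 [0.3888 0.3125 0.003 ]]
[[ 0.1416 -0.0393 -0.0781]
 [ 0.1412  0.0505 -0.0785]
 [ 0.1415 -0.0201 -0.0615]
 [ 0.1413  0.0311 -0.0617]]
```

Call:
move_arm --moves '[[[30, 12, 2, 1, 0, 0, 0], [30, 15, 1, 1, 0, 0, 0], [30, 15, 0, 0, 0, 0, 0], [30, 8, 0, 0, 0, 0, 0], [30, 3, 0, 0, 0, 0, 0], [30, 0, 0, 0, 0, 0, 0], [30, 0, 0, 0, 0, 0, 0]]]'

```text
clock: 28.65
tcp_pos: [0.4455, 0.2703, 0.0887]
tool_rot: [[0.002, 0.251, 0.968], [-0.002, 0.968, -0.251], [-1.0, -0.002, 0.002]]
contact_force: [0.2, 0.4, -2.6]
width: 0.0396
```

```bash
python3 plan.py 0.443 0.271 0.086 75.9 30
```

```text
t 28.65 tcp [0.4455 0.2703 0.0887] yaw 75.5 w 0.0396 F [ 0.2  0.4 -2.6]
[30.0, 2.7, 0.0, -2.6, -0.4, 0.1, 0.1],
```

Call:
move_arm --moves '[[[30, 0, 0, -2, -0.4, 0, 0], [30, 1.5, 0, 0, 0, 0, 0], [30, 1, 0, 0, 0, 0, 0], [30, 0.5, 0, 0, 0, 0, 0], [30, 0, 0, 0, 0, 0, 0], [30, 0, 0, 0, 0, 0, 0]]]'

```text
clock: 29.25
tcp_pos: [0.4442, 0.2714, 0.0871]
tool_rot: [[0.004, 0.244, 0.97], [-0.0, 0.97, -0.244], [-1.0, 0.001, 0.004]]
contact_force: [-0.8, -0.3, -3.5]
width: 0.0392
```

```bash
python3 plan.py 0.443 0.271 0.086 75.9 30
```

```text
t 29.25 tcp [0.4442 0.2714 0.0871] yaw 75.9 w 0.0392 F [-0.8 -0.3 -3.5]
[30.0, 1.1, -0.7, -1.1, -0.0, 0.2, -0.0],
```

Call:
move_arm --moves '[[[30, 1, 0, 0, 0, 0, 0], [30, 1, 0, 0, 0, 0, 0], [30, 0, 0, 0, 0, 0, 0], [45, 0, 0, 0, 0, 0, 0], [60, 0, 0, 0, 0, 0, 0], [60, 0, 0, 0, 0, 0, 0], [60, 0, 0, 0, 0, 0, 0]]]'

```text
clock: 29.95
tcp_pos: [0.4449, 0.2718, 0.0863]
tool_rot: [[0.006, 0.244, 0.97], [0.001, 0.97, -0.244], [-1.0, 0.003, 0.006]]
contact_force: [-0.0, -0.7, -0.2]
width: 0.0598
```

```bash
python3 plan.py 0.443 0.271 0.18 75.9 60;
```

```text
t 29.95 tcp [0.4449 0.2718 0.0863] yaw 75.9 w 0.0598 F [-0.  -0.7 -0.2]
[60.0, -46.9, -0.5, -0.5, -0.0, 0.2, -0.1],[60.0, -46.9, -0.6, -0.7, -0.0, 0.2, -0.1],
```

Call:
move_arm --moves '[[[60, -15, 0, 0, 0, 0, 0], [60, -35, 0, 0, 0, 0, 0], [60, -35, 0, 0, 0, 0, 0], [60, -30, 0, 0, 0, 0, 0], [60, -20, 0, 0, 0, 0, 0], [60, 0, 0, 0, 0, 0, 0]]]'

```text
clock: 30.55
tcp_pos: [0.4438, 0.2716, 0.2253]
tool_rot: [[0.005, 0.243, 0.97], [-0.001, 0.97, -0.243], [-1.0, 0.001, 0.005]]
contact_force: [0.1, -0.1, 0.4]
width: 0.0599
```

```bash
python3 plan.py 0.42 -0.2845 0.26 -39.8 65; python3 - <<'E'
from h import *
s=bot.sense();cv2.imwrite("pics/w13.png",bot.get_image("wrist"))
E
```

```text
t 30.55 tcp [0.4438 0.2716 0.2253] yaw 75.9 w 0.0599 F [ 0.1 -0.1  0.4]
[65.0, -2, -39, 8, 8.3, 0.0, -0.0],[65.0, -2, -37, 14, 8.3, 0.0, -0.0],[65.0, -2, -35, 19, 8.3, 0.0, -0.0],[65.0, -2, -32, 24, 8.3, 0.0, -0.0],[65.0, -2, -28, 28, 8.3, 0.0, -0.0],[65.0, -2, -24, 32, 8.3, 0.0, -0.0],[65.0, -2, -19, 35, 8.3, 0.0, -0.0],[65.0, -2, -14, 37, 8.3, 0.0, -0.0],[65.0, -2, -8, 39, 8.3, 0.0, -0.0],[65.0, -2, -3, 40, 8.3, 0.0, -0.0],[65.0, -2, 3, 40, 8.3, 0.0, -0.0],[65.0, -2, 9, 39, 8.3, 0.0, -0.0],[65.0, -2, 14, 37, 8.3, 0.0, -0.0],[65.0, -2, 19, 35, 8.3, 0.0, -0.0],
```

View pics/w13.png

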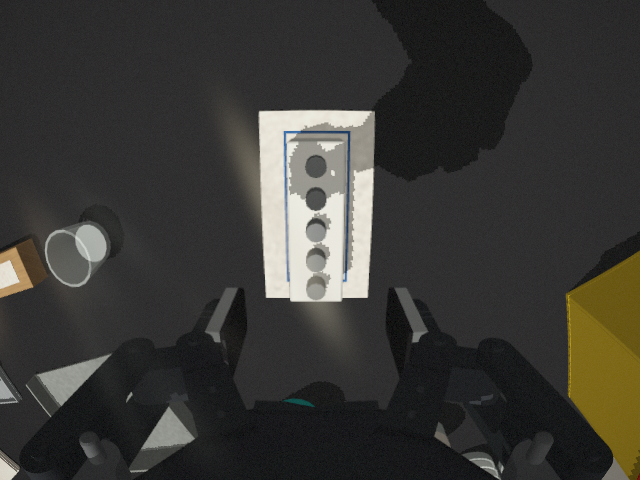

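```bash
python3 - <<'E'
from h import *
s=bot.sense(); R=s["tool_rot"]
f=lambda uv,z:((wray(uv,z)-s["tcp_pos"])@R)[:,1:].round(4)
print(f([(285,131),(349,131),(289,281),(346,281)],.003).tolist())
print(f([(260,111),(374,111),(266,297),(367,297)],.003).tolist())
print(f([(288,141),(345,141),(290,301),(341,301)],.045).tolist())
print(f([(316,167),(316,288)],.059).tolist())
t=bot.get_image("top");cv2.imwrite("pics/t14.png",cv2.resize(t[250:370,150:330],None,fx=4,fy=4,interpolation=cv2.INTER_CUBIC))
E
```

```text
[[-0.0243, -0.065], [0.0254, -0.065], [-0.0237, 0.0618], [0.0256, 0.0619]]
[[-0.0436, -0.0813], [0.0448, -0.0812], [-0.0447, 0.0778], [0.0449, 0.0779]]
[[-0.0189, -0.0597], [0.0191, -0.0597], [-0.0201, 0.059], [0.0186, 0.059]]
[[-0.0003, -0.0438], [-0.0003, 0.0409]]
```

View pics/t14.png

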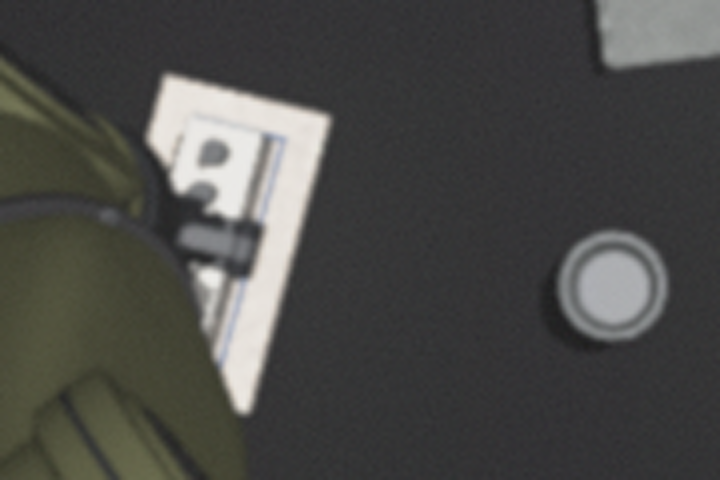

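The rack is about 1.5 mm from the pad's centre and aligned with it. Now the jar, via (0.55, 0, 0.26), at its release pose (0.4199,-0.2845,0.1526), yaw -39.8°.

```bash
python3 plan.py 0.53 0.0 0.26 20 65
```

```text
t 30.65 tcp [0.4428 0.2708 0.223 ] yaw 75.9 w 0.0601 F [-1.2 -0.3  0.2]
[65.0, -5, -35, 22, 8.0, 0.0, 0.0],[65.0, -5, -31, 26, 8.0, 0.0, 0.0],[65.0, -5, -27, 30, 8.0, 0.0, 0.0],[65.0, -5, -23, 34, 8.0, 0.0, 0.0],[65.0, -5, -18, 37, 8.0, 0.0, 0.0],[65.0, -5, -13, 39, 8.0, 0.0, 0.0],[65.0, -5, -7, 40, 8.0, 0.0, 0.0],
```

Call:
move_arm --moves '[[[65, -10, -20, 12, 5, 0, 0], [65, -6, -33, 24, 8, 0, 0], [65, -5, -29, 28, 8, 0, 0], [65, -5, -25, 32, 8, 0, 0], [65, -5, -20, 35, 8, 0, 0], [65, -5, -15, 38, 8, 0, 0], [65, -2, -10, 40, 8, 0, 0], [65, 0, -8, 40, 7, 0, 0]]]'

```text
clock: 31.45
tcp_pos: [0.5239, -0.0288, 0.2513]
tool_rot: [[-0.017, 0.968, 0.251], [-0.004, 0.251, -0.968], [-1.0, -0.017, -0.001]]
contact_force: [0.4, -0.0, -0.7]
width: 0.0653
```

```bash
python3 plan.py 0.42 -0.2845 0.26 -39.8 65
```

```text
t 31.45 tcp [ 0.5239 -0.0288  0.2513] yaw 14.5 w 0.0653 F [ 0.4 -0.  -0.7]
[65.0, -1, -24, 32, 7.8, 0.1, 0.1],[65.0, -1, -19, 35, 7.8, 0.1, 0.1],[65.0, -1, -14, 37, 7.8, 0.1, 0.1],[65.0, -1, -9, 38, 7.8, 0.1, 0.1],[65.0, -1, -4, 39, 7.8, 0.1, 0.1],[65.0, -1, 1, 39, 7.8, 0.1, 0.1],[65.0, -1, 7, 39, 7.8, 0.1, 0.1],
```

Call:
move_arm --moves '[[[65, -1, -24, 30, 7, 0, 0], [65, -1, -19, 34, 7, 0, 0], [65, -1, -14, 36, 8, 0, 0], [65, -1, -9, 37, 8, 0, 0], [65, -1, -4, 37, 7, 0, 0], [65, -1, 1, 34, 6, 0, 0], [65, -1, 5, 22, 3, 0, 0], [65, 0, 2, 8, 1, 0, 0], [65, 0, 0, 0, 0, 0, 0], [65, 0, 0, 0, 0, 0, 0]]]'

```text
clock: 32.45
tcp_pos: [0.4185, -0.28, 0.2486]
tool_rot: [[-0.04, 0.818, -0.574], [-0.005, -0.575, -0.818], [-0.999, -0.03, 0.027]]
contact_force: [0.7, 0.2, -0.0]
width: 0.065
```

```bash
python3 plan.py 0.42 -0.2845 0.20 -39.8 65
```

```text
t 32.45 tcp [ 0.4185 -0.28    0.2486] yaw -35.1 w 0.065 F [ 0.7  0.2 -0. ]
[65.0, 24.3, 2.6, 0.8, 2.4, 0.8, 0.8],[65.0, 24.3, 2.3, 1.0, 2.4, 0.8, 0.8],
```

Call:
move_arm --moves '[[[65, 10, 2, 1, 2.4, 0.8, 0.8], [65, 18, 2, 1, 2.4, 0.8, 0.8], [65, 12, 0, 0, 0, 0, 0], [65, 4, 0, 0, 0, 0, 0], [65, 0, 0, 0, 0, 0, 0], [65, 0, 0, 0, 0, 0, 0]]]'

```text
clock: 33.05
tcp_pos: [0.4248, -0.2743, 0.202]
tool_rot: [[0.001, 0.778, -0.629], [0.007, -0.629, -0.778], [-1.0, -0.003, -0.006]]
contact_force: [-1.0, 0.3, -0.3]
width: 0.0648
```

```bash
python3 plan.py 0.42 -0.2845 0.1526 -39.8 65; python3 - <<'E'
from h import *
s=bot.sense();cv2.imwrite("pics/w15.png",bot.get_image("wrist"))
E
```

```text
t 33.05 tcp [ 0.4248 -0.2743  0.202 ] yaw -39.0 w 0.0648 F [-1.   0.3 -0.3]
[65.0, 24.6, 1.4, 5.6, 0.4, -0.2, 0.1],[65.0, 24.7, 1.4, 5.5, 0.4, -0.2, 0.1],
```

View pics/w15.png

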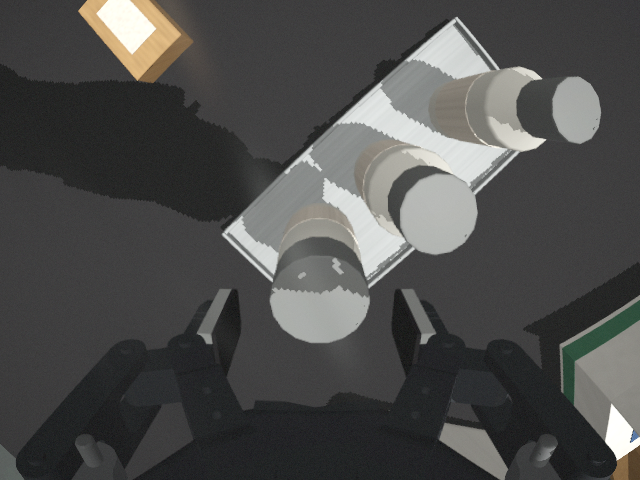

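The jar lid is centred between the jaws at (320,292), and the medium bottle is clear at (439,212). Descending to the recorded pose.

Call:
move_arm --moves '[[[65, 6, 1, 5, 0.4, -0.2, 0], [65, 12, 1, 4, 0.3, 0, 0], [65, 12, 0, 0, 0, 0, 0], [65, 10, 0, 0, 0, 0, 0], [65, 4, 0, 0, 0, 0, 0], [65, 0, 0, 0, 0, 0, 0], [65, 0, 0, 0, 0, 0, 0]]]'

```text
clock: 33.8
tcp_pos: [0.4206, -0.2846, 0.1552]
tool_rot: [[0.001, 0.768, -0.64], [0.001, -0.64, -0.768], [-1.0, -0.0, -0.002]]
contact_force: [1.2, -0.1, 0.2]
width: 0.0651
```

```bash
python3 plan.py 0.42 -0.2845 0.1526 -39.8 65
```

```text
t 33.8 tcp [ 0.4206 -0.2846  0.1552] yaw -39.8 w 0.0651 F [ 1.2 -0.1  0.2]
[65.0, 2.6, -0.5, 0.3, 0.0, -0.1, 0.0],
```

Call:
move_arm --moves '[[[65, 2, 0, 0, 0, 0, 0], [65, 0.5, 0, 0, 0, 0, 0], [65, 0, 0, 0, 0, 0, 0], [40, 0, 0, 0, 0, 0, 0], [40, 0, 0, 0, 0, 0, 0], [40, 0, 0, 0, 0, 0, 0], [40, 0, 0, 0, 0, 0, 0]]]' --newtons 40

```text
clock: 34.5
tcp_pos: [0.4209, -0.2847, 0.1537]
tool_rot: [[0.002, 0.769, -0.64], [0.001, -0.64, -0.769], [-1.0, 0.001, -0.002]]
contact_force: [0.3, -0.3, -0.7]
width: 0.0493
```

```bash
python3 plan.py 0.42 -0.2845 0.23 -39.8 65
```

```text
t 34.5 tcp [ 0.4209 -0.2847  0.1537] yaw -39.8 w 0.0493 F [ 0.3 -0.3 -0.7]
[65.0, -38.1, -0.3, 0.2, 0.0, -0.1, -0.0],[65.0, -38.1, -0.4, 0.2, 0.0, -0.1, -0.0],
```

Call:
move_arm --moves '[[[40, -15, 0, 0, 0, 0, 0], [40, -22, 0, 0, 0, 0, 0], [40, -25, 0, 0, 0, 0, 0], [40, -12, 0, 0, 0, 0, 0], [40, 0, 0, 0, 0, 0, 0]]]'

```text
clock: 35.0
tcp_pos: [0.4199, -0.2839, 0.2281]
tool_rot: [[-0.002, 0.769, -0.639], [0.003, -0.639, -0.769], [-1.0, -0.003, -0.001]]
contact_force: [-0.9, -0.6, -3.5]
width: 0.0485
```

```bash
python3 plan.py 0.5742 0.0228 0.227 7.3 40 9
```

```text
t 35.0 tcp [ 0.4199 -0.2839  0.2281] yaw -39.7 w 0.0485 F [-0.9 -0.6 -3.5]
[40.0, 0, -9, -37, -5.2, -0.0, 0.0],[40.0, 0, -5, -38, -5.2, -0.0, 0.0],[40.0, 0, -2, -38, -5.2, -0.0, 0.0],[40.0, 0, 2, -38, -5.2, -0.0, 0.0],[40.0, 0, 5, -38, -5.2, -0.0, 0.0],[40.0, 0, 9, -37, -5.2, -0.0, 0.0],[40.0, 0, 12, -36, -5.2, -0.0, 0.0],[40.0, 0, 15, -35, -5.2, -0.0, 0.0],[40.0, 0, 18, -33, -5.2, -0.0, 0.0],
```

Call:
move_arm --moves '[[[40, 0, -5, -18, -3, 0, 0], [40, 0, -6, -36, -5, 0, 0], [40, 0, -2, -38, -5, 0, 0], [40, 0, 1, -38, -5, 0, 0], [40, 0, 4, -38, -5, 0, 0], [40, 0, 8, -37, -5, 0, 0], [40, 0, 12, -36, -6, 0, 0], [40, 0, 15, -34, -6, 0, 0], [40, 0, 16, -26, -5, 0, 0], [40, 0, 10, -14, -2, 0, 0], [40, 0, 3, -5, 0, 0, 0], [40, 0, 0, 0, 0, 0, 0]]]'

```text
clock: 36.2
tcp_pos: [0.5787, 0.0226, 0.2154]
tool_rot: [[-0.018, 0.988, 0.152], [0.003, 0.152, -0.988], [-1.0, -0.017, -0.006]]
contact_force: [0.6, 0.1, -2.6]
width: 0.0489
```

```bash
python3 plan.py 0.5742 0.0228 0.20 7.3 40
```

```text
t 36.2 tcp [0.5787 0.0226 0.2154] yaw 8.7 w 0.0489 F [ 0.6  0.1 -2.6]
[40.0, 15.5, -4.2, -0.8, 1.4, -0.3, 1.0],
```

Call:
move_arm --moves '[[[40, 8, -2, 0, 0.7, -0.3, 0.5], [40, 12, -2, 0, 0.6, 0, 0.5], [40, 12, 0, 0, 0, 0, 0], [40, 8, 0, 0, 0, 0, 0], [40, 4, 0, 0, 0, 0, 0], [40, 0, 0, 0, 0, 0, 0], [40, 0, 0, 0, 0, 0, 0]]]'

```text
clock: 36.9
tcp_pos: [0.571, 0.0108, 0.1688]
tool_rot: [[-0.004, 0.994, 0.111], [-0.007, 0.111, -0.994], [-1.0, -0.005, 0.007]]
contact_force: [-0.4, -0.3, -2.7]
width: 0.0492
```

```bash
python3 plan.py 0.5742 0.0228 0.155 7.3 40
```

```text
t 36.9 tcp [0.571  0.0108 0.1688] yaw 6.4 w 0.0492 F [-0.4 -0.3 -2.7]
[40.0, 13.7, 4.6, -11.7, -0.9, 0.4, 0.3],
```

Call:
move_arm --moves '[[[40, 2, 2, -6, -0.5, 0.4, 0.3], [40, 2, 2, -4, -0.4, 0, 0], [40, 2, 0, 0, 0, 0, 0], [40, 2, 0, 0, 0, 0, 0], [40, 0, 0, 0, 0, 0, 0], [40, 0, 0, 0, 0, 0, 0]]]'

```text
clock: 37.5
tcp_pos: [0.5752, 0.0231, 0.1613]
tool_rot: [[0.003, 0.992, 0.13], [0.002, 0.13, -0.992], [-1.0, 0.003, -0.001]]
contact_force: [-0.7, -0.3, -1.4]
width: 0.0488
```

```bash
python3 plan.py 0.5742 0.0228 0.155 7.3 40
```

```text
t 37.5 tcp [0.5752 0.0231 0.1613] yaw 7.4 w 0.0488 F [-0.7 -0.3 -1.4]
[40.0, 6.3, -1.1, 0.2, 0.1, -0.1, -0.2],
```

Call:
move_arm --moves '[[[40, 2, -1, 0, 0, 0, 0], [40, 2, 0, 0, 0, 0, 0], [40, 2, 0, 0, 0, 0, 0], [40, 0, 0, 0, 0, 0, 0], [40, 0, 0, 0, 0, 0, 0]]]'

```text
clock: 38.0
tcp_pos: [0.5741, 0.0225, 0.1548]
tool_rot: [[0.003, 0.992, 0.129], [0.001, 0.129, -0.992], [-1.0, 0.003, -0.001]]
contact_force: [0.5, 0.2, -2.6]
width: 0.049
```

```bash
python3 plan.py 0.5742 0.0228 0.154 7.3 40
```

```text
t 38.0 tcp [0.5741 0.0225 0.1548] yaw 7.4 w 0.049 F [ 0.5  0.2 -2.6]
[40.0, 0.8, 0.1, -0.3, 0.1, -0.1, -0.2],
```

Call:
move_arm --moves '[[[40, 0.8, 0, 0, 0, 0, 0], [40, 0.5, 0, 0, 0, 0, 0], [40, 0, 0, 0, 0, 0, 0], [52, 0, 0, 0, 0, 0, 0], [70, 0, 0, 0, 0, 0, 0], [70, 0, 0, 0, 0, 0, 0], [70, 0, 0, 0, 0, 0, 0]]]'

```text
clock: 38.7
tcp_pos: [0.5751, 0.0224, 0.1552]
tool_rot: [[0.006, 0.992, 0.129], [0.002, 0.129, -0.992], [-1.0, 0.006, -0.001]]
contact_force: [-0.0, 0.7, 0.2]
width: 0.0699
```

```bash
python3 plan.py 0.5742 0.0228 0.26 7.3 40
```

```text
t 38.7 tcp [0.5751 0.0224 0.1552] yaw 7.4 w 0.0699 F [-0.   0.7  0.2]
[40.0, -35, 0, 0, 0.0, -0.0, -0.1],[40.0, -35, 0, 0, 0.0, -0.0, -0.1],[40.0, -35, 0, 0, 0.0, -0.0, -0.1],
```

Call:
move_arm --moves '[[[70, -20, 0, 0, 0, 0, 0], [70, -35, 0, 0, 0, 0, 0], [70, -35, 0, 0, 0, 0, 0], [70, -15, 0, 0, 0, 0, 0], [60, 0, 0, 0, 0, 0, 0]]]'

```text
clock: 39.2
tcp_pos: [0.5745, 0.0222, 0.263]
tool_rot: [[0.005, 0.992, 0.129], [0.001, 0.129, -0.992], [-1.0, 0.005, -0.001]]
contact_force: [-0.1, 1.4, 0.7]
width: 0.0603
```

```bash
python3 plan.py 0.4889 -0.2782 0.25 -35 55 9;  python3 - <<'E'
from h import *
cv2.imwrite("pics/s16.png",bot.get_image("side"))
E
```

```text
t 39.2 tcp [0.5745 0.0222 0.263 ] yaw 7.4 w 0.0603 F [-0.1  1.4  0.7]
[55.0, 1, -14, 32, 4.7, -0.0, -0.0],[55.0, 1, -11, 33, 4.7, -0.0, -0.0],[55.0, 1, -8, 34, 4.7, -0.0, -0.0],[55.0, 1, -6, 34, 4.7, -0.0, -0.0],[55.0, 1, -3, 35, 4.7, -0.0, -0.0],[55.0, 1, 0, 35, 4.7, -0.0, -0.0],[55.0, 1, 3, 35, 4.7, -0.0, -0.0],[55.0, 1, 6, 34, 4.7, -0.0, -0.0],[55.0, 1, 9, 34, 4.7, -0.0, -0.0],
```

View pics/s16.png

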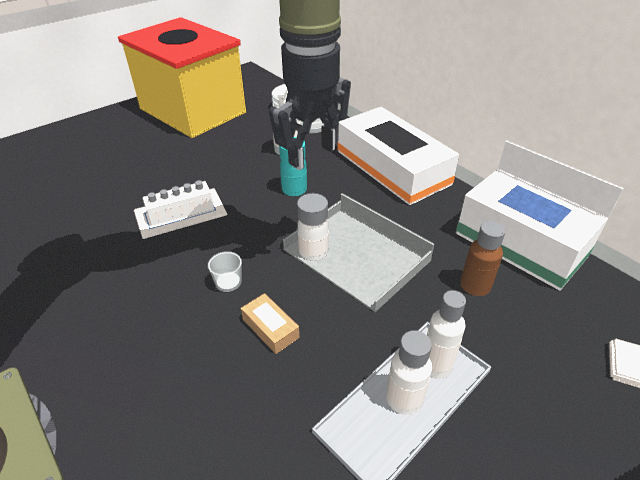

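The jar is back at (313,228), its original pixel position, and the rack sits squarely on the pad. Next the medium bottle.

Call:
move_arm --moves '[[[55, 1, -9, 16, 2, 0, 0], [55, 1, -12, 32, 5, 0, 0], [55, 1, -9, 33, 5, 0, 0], [55, 1, -6, 34, 5, 0, 0], [55, 1, -4, 34, 5, 0, 0], [55, 1, -1, 34, 5, 0, 0], [55, 1, 2, 34, 5, 0, 0], [55, 1, 4, 31, 5, 0, 0], [55, 0, 6, 22, 3, 0, 0], [55, 0, 4, 12, 1, 0, 0], [55, 0, 1, 3, 0, 0, 0], [55, 0, 0, 0, 0, 0, 0]]]'

```text
clock: 40.45
tcp_pos: [0.4674, -0.2774, 0.2376]
tool_rot: [[-0.03, 0.802, -0.596], [0.003, -0.596, -0.803], [-1.0, -0.026, 0.015]]
contact_force: [-0.6, 1.6, 0.5]
width: 0.0553
```

```bash
python3 plan.py 0.4889 -0.2782 0.21 -35 55
```

```text
t 40.45 tcp [ 0.4674 -0.2774  0.2376] yaw -36.6 w 0.0553 F [-0.6  1.6  0.5]
[55.0, 27.0, 18.4, -12.6, -1.6, 0.9, 1.5],
```

Call:
move_arm --moves '[[[55, 8, 9, -6, -0.8, 0.5, 0.7], [55, 10, 7, -4, -0.7, 0.4, 0.7], [55, 6, 2, 0, 0, 0, 0], [55, 2, 0, 0, 0, 0, 0], [55, 0, 0, 0, 0, 0, 0], [55, 0, 0, 0, 0, 0, 0]]]'

```text
clock: 41.05
tcp_pos: [0.4918, -0.274, 0.2073]
tool_rot: [[0.002, 0.825, -0.565], [0.006, -0.565, -0.825], [-1.0, -0.002, -0.006]]
contact_force: [1.0, -0.3, 0.2]
width: 0.0552
```

```bash
python3 plan.py 0.4889 -0.2782 0.1697 -35 55
```

```text
t 41.05 tcp [ 0.4918 -0.274   0.2073] yaw -34.4 w 0.0552 F [ 1.  -0.3  0.2]
[55.0, 37.6, 0.1, 5.4, 0.6, -0.4, 0.1],
```

Call:
move_arm --moves '[[[55, 8, 0, 3, 0.5, -0.4, 0], [55, 12, 0, 1, 0, 0, 0], [55, 10, 0, 0, 0, 0, 0], [55, 5, 0, 0, 0, 0, 0], [55, 2, 0, 0, 0, 0, 0], [55, 0, 0, 0, 0, 0, 0], [55, 0, 0, 0, 0, 0, 0]]]'

```text
clock: 41.75
tcp_pos: [0.4887, -0.2777, 0.1669]
tool_rot: [[-0.003, 0.819, -0.573], [-0.0, -0.573, -0.819], [-1.0, -0.003, 0.002]]
contact_force: [0.2, 0.3, 0.1]
width: 0.055
```

```bash
python3 plan.py 0.4889 -0.2782 0.1697 -35 55; python3 - <<'E'
from h import *
cv2.imwrite("pics/w17.png",bot.get_image("wrist"))
E
```

```text
t 41.75 tcp [ 0.4887 -0.2777  0.1669] yaw -35.0 w 0.055 F [0.2 0.3 0.1]
[55.0, -2.8, 0.4, 0.3, 0.0, 0.1, 0.2],
```

View pics/w17.png

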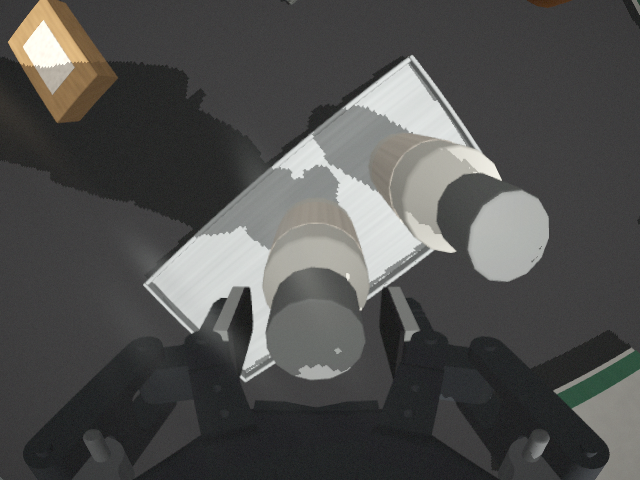

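The medium cap is centred between the pads at (316,330). Raising 2 mm and gripping.

Call:
move_arm --moves '[[[55, -2.5, 0, 0, 0, 0, 0], [55, 0, 0, 0, 0, 0, 0], [25, 0, 0, 0, 0, 0, 0], [25, 0, 0, 0, 0, 0, 0], [25, 0, 0, 0, 0, 0, 0], [25, 0, 0, 0, 0, 0, 0], [25, 0, 0, 0, 0, 0, 0]]]'

```text
clock: 42.5
tcp_pos: [0.4892, -0.2779, 0.1709]
tool_rot: [[-0.001, 0.819, -0.573], [-0.001, -0.573, -0.819], [-1.0, -0.001, 0.002]]
contact_force: [0.8, -0.0, 2.0]
width: 0.0352
```

Call:
move_arm --moves '[[[25, -15, 0, 0, 0, 0, 0], [25, -22, 0, 0, 0, 0, 0], [25, -22, 0, 0, 0, 0, 0], [25, -10, 0, 0, 0, 0, 0], [25, 0, 0, 0, 0, 0, 0]]]'

```text
clock: 43.0
tcp_pos: [0.488, -0.2768, 0.2396]
tool_rot: [[-0.007, 0.82, -0.573], [0.002, -0.573, -0.82], [-1.0, -0.007, 0.002]]
contact_force: [0.1, -0.2, -2.7]
width: 0.0351
```

```bash
python3 plan.py 0.5827 -0.0371 0.24 7.3 25 8
```

```text
t 43.0 tcp [ 0.488  -0.2768  0.2396] yaw -35.0 w 0.0351 F [ 0.1 -0.2 -2.7]
[25.0, 0, -7, -31, -5.3, -0.0, 0.1],[25.0, 0, -5, -32, -5.3, -0.0, 0.1],[25.0, 0, -2, -32, -5.3, -0.0, 0.1],[25.0, 0, 1, -32, -5.3, -0.0, 0.1],[25.0, 0, 4, -32, -5.3, -0.0, 0.1],[25.0, 0, 7, -31, -5.3, -0.0, 0.1],[25.0, 0, 10, -31, -5.3, -0.0, 0.1],[25.0, 0, 13, -30, -5.3, -0.0, 0.1],
```

Call:
move_arm --moves '[[[25, -5, -4, -15, -3, 0, 0], [25, -5, -5, -30, -5, 0, 0], [25, 0, -3, -32, -5, 0, 0], [25, 0, 0, -32, -5, 0, 0], [25, 0, 3, -32, -5, 0, 0], [25, 0, 6, -31, -5, 0, 0], [25, 0, 9, -28, -6, 0, 0], [25, 0, 10, -20, -5, 0, 0], [25, 0, 6, -10, -3, 0, 0], [25, 0, 2, -2, 0, 0, 0], [25, 0, 0, 0, 0, 0, 0], [25, 0, 0, 0, 0, 0, 0]]]'

```text
clock: 44.2
tcp_pos: [0.5779, -0.0344, 0.2404]
tool_rot: [[-0.025, 0.984, 0.176], [0.01, 0.176, -0.984], [-1.0, -0.022, -0.014]]
contact_force: [0.4, 0.0, -2.0]
width: 0.0346
```

```bash
python3 plan.py 0.5842 -0.048 0.20 7.3 25
```

```text
t 44.2 tcp [ 0.5779 -0.0344  0.2404] yaw 10.1 w 0.0346 F [ 0.4  0.  -2. ]
[25.0, 40.1, 4.8, 15.0, 2.8, -0.8, 1.3],
```

Call:
move_arm --moves '[[[25, 0, 1, 7, 1, -0.4, 0.7], [25, 5, 1, 6, 1.4, -0.4, 0.6], [25, 12, 1, 0, 0, 0, 0], [25, 10, 0, 0, 0, 0, 0], [25, 6, 0, 0, 0, 0, 0], [25, 0, 0, 0, 0, 0, 0], [25, 0, 0, 0, 0, 0, 0]]]'

```text
clock: 44.9
tcp_pos: [0.5813, -0.0536, 0.2034]
tool_rot: [[-0.001, 0.993, 0.122], [-0.005, 0.122, -0.993], [-1.0, -0.002, 0.005]]
contact_force: [0.7, 0.7, -1.4]
width: 0.0346
```

```bash
python3 plan.py 0.5832 -0.042 0.18 7.3 25; python3 - <<'E'
from h import *
cv2.imwrite("pics/w18.png",bot.get_image("wrist"))
E
```

```text
t 44.9 tcp [ 0.5813 -0.0536  0.2034] yaw 7.0 w 0.0346 F [ 0.7  0.7 -1.4]
[25.0, 23.3, 3.3, -11.4, -0.3, 0.3, 0.1],
```

View pics/w18.png

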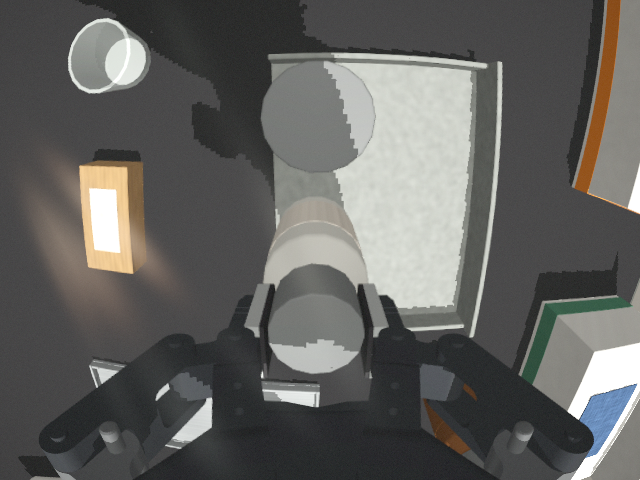

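The jar stands undisturbed at (318,117), and the medium bottle hangs clear of it. Lowering, then shifting in.

Call:
move_arm --moves '[[[25, 5, 1, -3, 0, 0.3, 0], [25, 8, 1, -4, 0, 0, 0], [25, 6, 0, -2, 0, 0, 0], [25, 3, 0, 0, 0, 0, 0], [25, 0, 0, 0, 0, 0, 0], [25, 0, 0, 0, 0, 0, 0]]]'

```text
clock: 45.55
tcp_pos: [0.5828, -0.0423, 0.1799]
tool_rot: [[-0.001, 0.992, 0.124], [0.002, 0.124, -0.992], [-1.0, -0.0, -0.002]]
contact_force: [0.1, -0.1, -2.7]
width: 0.0348
```

```bash
python3 plan.py 0.5827 -0.0373 0.172 7.3 25
```

```text
t 45.55 tcp [ 0.5828 -0.0423  0.1799] yaw 7.1 w 0.0348 F [ 0.1 -0.1 -2.7]
[25.0, 7.9, 0.5, -5.0, -0.2, -0.1, 0.0],
```

Call:
move_arm --moves '[[[25, 2, 0, -3, 0, 0, 0], [25, 2, 0, -2, 0, 0, 0], [25, 2, 0, 0, 0, 0, 0], [25, 1.5, 0, 0, 0, 0, 0], [25, 0, 0, 0, 0, 0, 0], [25, 0, 0, 0, 0, 0, 0]]]'

```text
clock: 46.15
tcp_pos: [0.5825, -0.0372, 0.1723]
tool_rot: [[0.0, 0.992, 0.123], [0.001, 0.123, -0.992], [-1.0, 0.001, -0.001]]
contact_force: [-0.7, -0.3, -2.2]
width: 0.035
```

```bash
python3 plan.py 0.5827 -0.0373 0.1715 7.3 25
```

```text
t 46.15 tcp [ 0.5825 -0.0372  0.1723] yaw 7.1 w 0.035 F [-0.7 -0.3 -2.2]
[25.0, 0.8, 0.2, 0.1, -0.2, -0.1, -0.0],
```

Call:
move_arm --moves '[[[25, 0.8, 0, 0, 0, 0, 0], [25, 0.4, 0, 0, 0, 0, 0], [25, 0, 0, 0, 0, 0, 0], [38, 0, 0, 0, 0, 0, 0], [52, 0, 0, 0, 0, 0, 0], [52, 0, 0, 0, 0, 0, 0], [52, -5, 0, 0, 0, 0, 0], [52, -30, 0, 0, 0, 0, 0], [52, -35, 0, 0, 0, 0, 0], [52, -25, 0, 0, 0, 0, 0], [52, -8, 0, 0, 0, 0, 0], [52, 0, 0, 0, 0, 0, 0]]]'

```text
clock: 47.35
tcp_pos: [0.583, -0.0378, 0.2793]
tool_rot: [[0.002, 0.992, 0.123], [0.001, 0.123, -0.992], [-1.0, 0.003, -0.001]]
contact_force: [-0.7, -0.9, -0.3]
width: 0.052
```

```bash
python3 plan.py 0.5607 -0.2721 0.28 -34.7 45 8; python3 - <<'E'
from h import *
cv2.imwrite("pics/s19.png",bot.get_image("side"))
E
```

```text
t 47.35 tcp [ 0.583  -0.0378  0.2793] yaw 7.0 w 0.052 F [-0.7 -0.9 -0.3]
[45.0, 0, -6, 29, 5.2, -0.0, -0.0],[45.0, 0, -4, 29, 5.2, -0.0, -0.0],[45.0, 0, -1, 29, 5.2, -0.0, -0.0],[45.0, 0, 2, 29, 5.2, -0.0, -0.0],[45.0, 0, 4, 29, 5.2, -0.0, -0.0],[45.0, 0, 7, 29, 5.2, -0.0, -0.0],[45.0, 0, 9, 28, 5.2, -0.0, -0.0],[45.0, 0, 12, 27, 5.2, -0.0, -0.0],
```

View pics/s19.png

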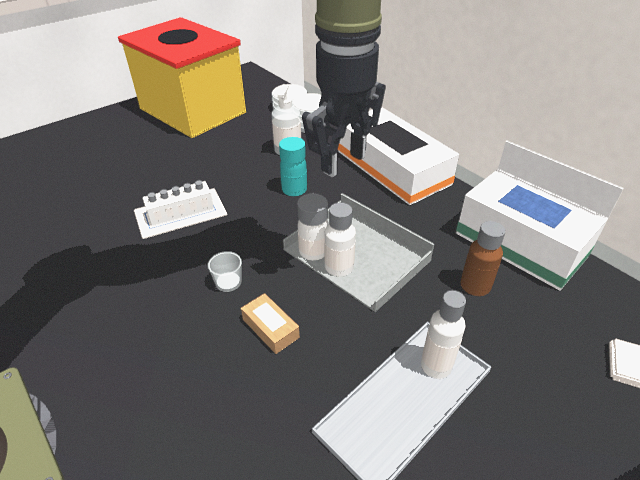

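The medium bottle is back in place at (340,240), with the jar still standing. Last is the slim bottle on the tray at (443,345).

Call:
move_arm --moves '[[[45, 0, -4, 14, 3, 0, 0], [45, 0, -5, 28, 5, 0, 0], [45, 0, -2, 29, 5, 0, 0], [45, 0, 1, 29, 5, 0, 0], [45, 0, 3, 29, 5, 0, 0], [45, 0, 6, 29, 5, 0, 0], [45, 0, 8, 27, 6, 0, 0], [45, 0, 9, 20, 5, 0, 0], [45, 0, 6, 10, 2, 0, 0], [45, 0, 2, 3, 0, 0, 0], [45, 0, 0, 0, 0, 0, 0], [45, 0, 0, 0, 0, 0, 0]]]'

```text
clock: 48.6
tcp_pos: [0.5484, -0.2765, 0.2616]
tool_rot: [[-0.029, 0.8, -0.6], [0.005, -0.6, -0.8], [-1.0, -0.026, 0.014]]
contact_force: [0.5, 0.2, 0.4]
width: 0.0446
```

```bash
python3 plan.py 0.5607 -0.2721 0.23 -34.7 45
```

```text
t 48.6 tcp [ 0.5484 -0.2765  0.2616] yaw -36.9 w 0.0446 F [0.5 0.2 0.4]
[45.0, 31.2, 8.0, -11.3, -2.2, 0.8, 1.5],
```

Call:
move_arm --moves '[[[45, 6, 4, -5, -1.2, 0.4, 0.8], [45, 10, 3, -4, -1, 0.4, 0.7], [45, 8, 0, 0, 0, 0, 0], [45, 3, 0, 0, 0, 0, 0], [45, 0, 0, 0, 0, 0, 0], [45, 0, 0, 0, 0, 0, 0]]]'

```text
clock: 49.2
tcp_pos: [0.5622, -0.2667, 0.2322]
tool_rot: [[0.004, 0.83, -0.558], [0.005, -0.558, -0.83], [-1.0, 0.0, -0.006]]
contact_force: [0.3, 0.8, 0.4]
width: 0.0451
```

```bash
python3 plan.py 0.5607 -0.2721 0.1903 -34.7 45
```

```text
t 49.2 tcp [ 0.5622 -0.2667  0.2322] yaw -33.9 w 0.0451 F [0.3 0.8 0.4]
[45.0, 41.9, 1.8, 5.6, 0.8, -0.4, -0.0],
```

Call:
move_arm --moves '[[[45, 8, 1, 3, 0.6, -0.4, 0], [45, 12, 0.5, 2, 0, 0, 0], [45, 11, 0, 0, 0, 0, 0], [45, 5, 0, 0, 0, 0, 0], [45, 2, 0, 0, 0, 0, 0], [45, 0, 0, 0, 0, 0, 0], [45, 0, 0, 0, 0, 0, 0]]]'

```text
clock: 49.9
tcp_pos: [0.5602, -0.2727, 0.1907]
tool_rot: [[-0.001, 0.823, -0.568], [-0.002, -0.568, -0.823], [-1.0, 0.0, 0.002]]
contact_force: [1.0, 0.1, 0.3]
width: 0.0449
```

```bash
python3 plan.py 0.5607 -0.2721 0.1903 -34.7 45; python3 - <<'E'
from h import *
cv2.imwrite("pics/w20.png",bot.get_image("wrist"))
E
```

```text
t 49.9 tcp [ 0.5602 -0.2727  0.1907] yaw -34.6 w 0.0449 F [1.  0.1 0.3]
[45.0, 0.4, 0.1, -0.8, 0.1, 0.1, -0.0],
```

View pics/w20.png

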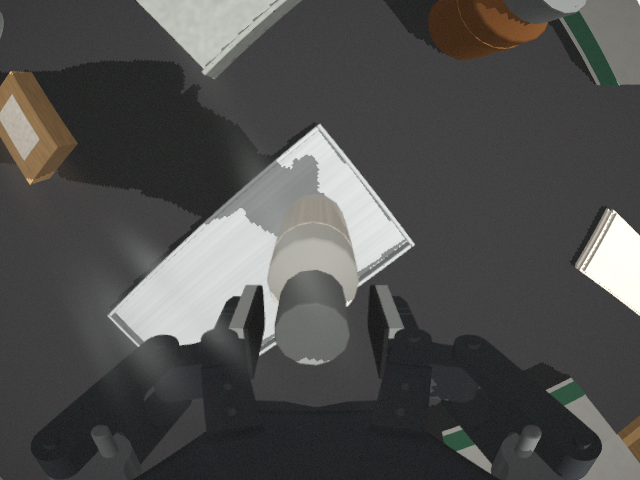

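The slim cap is between the pads at (312,320). Gripping, then lifting.

Call:
move_arm --moves '[[[15, 0, 0, 0, 0, 0, 0], [15, 0, 0, 0, 0, 0, 0], [15, 0, 0, 0, 0, 0, 0], [15, 0, 0, 0, 0, 0, 0], [15, 0, 0, 0, 0, 0, 0]]]'

```text
clock: 50.45
tcp_pos: [0.5603, -0.2725, 0.1913]
tool_rot: [[-0.0, 0.823, -0.568], [-0.002, -0.568, -0.823], [-1.0, 0.001, 0.002]]
contact_force: [0.3, 0.2, -1.7]
width: 0.0271
```

Call:
move_arm --moves '[[[15, -15, 0, 0, 0, 0, 0], [15, -22, 0, 0, 0, 0, 0], [15, -22, 0, 0, 0, 0, 0], [15, -10, 0, 0, 0, 0, 0], [15, 0, 0, 0, 0, 0, 0]]]'

```text
clock: 50.95
tcp_pos: [0.5603, -0.2725, 0.2653]
tool_rot: [[-0.0, 0.823, -0.568], [-0.002, -0.568, -0.823], [-1.0, 0.001, 0.002]]
contact_force: [-0.8, 0.9, -1.1]
width: 0.0267
```

```bash
python3 plan.py 0.5892 -0.115 0.26 7.7 15 7
```

```text
t 50.95 tcp [ 0.5603 -0.2725  0.2653] yaw -34.6 w 0.0267 F [-0.8  0.9 -1.1]
[15.0, 1, -9, -21, -6.0, 0.0, -0.0],[15.0, 1, -7, -22, -6.0, 0.0, -0.0],[15.0, 1, -5, -22, -6.0, 0.0, -0.0],[15.0, 1, -2, -23, -6.0, 0.0, -0.0],[15.0, 1, 0, -23, -6.0, 0.0, -0.0],[15.0, 1, 2, -23, -6.0, 0.0, -0.0],[15.0, 1, 5, -22, -6.0, 0.0, -0.0],
```

Call:
move_arm --moves '[[[15, 0, -5, -10, -3, 0, 0], [15, 0, -7, -20, -6, 0, 0], [15, 0, -5, -21, -6, 0, 0], [15, 0, -3, -22, -6, 0, 0], [15, 0, 0, -22, -6, 0, 0], [15, 0, 2, -21, -6, 0, 0], [15, 0, 3, -16, -5, 0, 0], [15, 0, 2, -8, -3, 0, 0], [15, 0, 0, -2, -1, 0, 0], [15, 0, 0, 0, 0, 0, 0], [15, 0, 0, 0, 0, 0, 0]]]'

```text
clock: 52.05
tcp_pos: [0.5839, -0.1165, 0.2568]
tool_rot: [[-0.015, 0.984, 0.179], [0.004, 0.179, -0.984], [-1.0, -0.014, -0.007]]
contact_force: [-0.0, 0.4, -2.2]
width: 0.0271
```

```bash
python3 plan.py 0.5895 -0.112 0.215 7.7 15
```

```text
t 52.05 tcp [ 0.5839 -0.1165  0.2568] yaw 10.3 w 0.0271 F [-0.   0.4 -2.2]
[15.0, 41.8, 6.9, -3.1, 2.6, -0.4, 0.8],
```

Call:
move_arm --moves '[[[15, 2, 4, -5, 1.3, -0.3, 0.5], [15, 6, 3, -5, 1.2, 0, 0.3], [15, 8, 0, 0, 0, 0, 0], [15, 6, 0, 0, 0, 0, 0], [15, 2, 0, 0, 0, 0, 0], [15, 0, 0, 0, 0, 0, 0], [15, 0, 0, 0, 0, 0, 0]]]'

```text
clock: 52.75
tcp_pos: [0.5887, -0.1076, 0.2298]
tool_rot: [[-0.001, 0.992, 0.126], [-0.001, 0.126, -0.992], [-1.0, -0.001, 0.001]]
contact_force: [0.4, -0.7, -2.8]
width: 0.027
```

```bash
python3 plan.py 0.5892 -0.101 0.20 7.7 15
```

```text
t 52.75 tcp [ 0.5887 -0.1076  0.2298] yaw 7.3 w 0.027 F [ 0.4 -0.7 -2.8]
[15.0, 29.8, 1.3, -6.5, -0.4, 0.1, 0.1],
```

Call:
move_arm --moves '[[[15, 5, 1, -4, -0.4, 0, 0], [15, 10, 0, -4, 0, 0, 0], [15, 9, 0, 0, 0, 0, 0], [15, 4, 0, 0, 0, 0, 0], [15, 2, 0, 0, 0, 0, 0], [15, 0, 0, 0, 0, 0, 0], [15, 0, 0, 0, 0, 0, 0]]]'

```text
clock: 53.45
tcp_pos: [0.5887, -0.0989, 0.197]
tool_rot: [[-0.001, 0.991, 0.134], [-0.001, 0.134, -0.991], [-1.0, -0.001, 0.001]]
contact_force: [0.2, 0.3, -1.5]
width: 0.0271
```

```bash
python3 plan.py 0.5892 -0.0995 0.1925 7.7 15
```

```text
t 53.45 tcp [ 0.5887 -0.0989  0.197 ] yaw 7.7 w 0.0271 F [ 0.2  0.3 -1.5]
[15.0, 4.5, 0.4, 0.7, 0.0, 0.1, 0.1],
```

Call:
move_arm --moves '[[[15, 1.5, 0, 0.5, 0, 0, 0], [15, 1.5, 0, 0, 0, 0, 0], [15, 1, 0, 0, 0, 0, 0], [15, 0.8, 0, 0, 0, 0, 0], [15, 0, 0, 0, 0, 0, 0], [15, 0, 0, 0, 0, 0, 0]]]'

```text
clock: 54.05
tcp_pos: [0.5893, -0.0999, 0.1927]
tool_rot: [[0.001, 0.991, 0.133], [-0.002, 0.133, -0.991], [-1.0, 0.001, 0.002]]
contact_force: [-0.1, 0.3, -1.6]
width: 0.027
```

```bash
python3 plan.py 0.5892 -0.0995 0.1917 7.7 15; python3 - <<'E'
from h import *
cv2.imwrite("pics/s21.png",bot.get_image("side"))
E
```

```text
t 54.05 tcp [ 0.5893 -0.0999  0.1927] yaw 7.7 w 0.027 F [-0.1  0.3 -1.6]
[15.0, 1.0, -0.1, -0.4, -0.0, 0.1, -0.0],
```

View pics/s21.png

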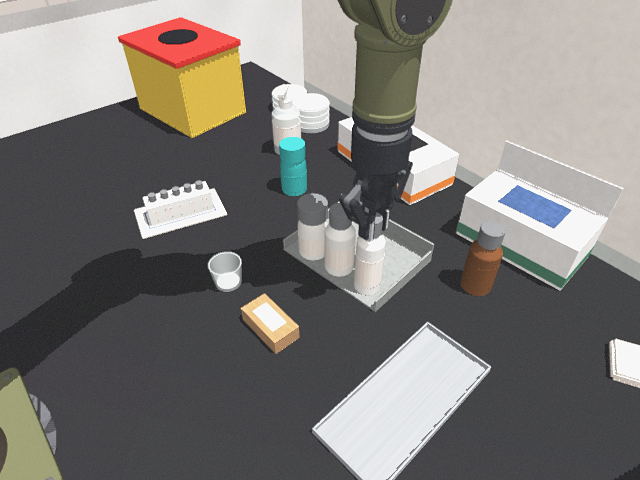

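The slim bottle is at its place (369,265). Lowering 1 mm, releasing, then rising and moving aside.

Call:
move_arm --moves '[[[15, 0.8, 0, 0, 0, 0, 0], [15, 0.4, 0, 0, 0, 0, 0], [15, 0, 0, 0, 0, 0, 0], [30, 0, 0, 0, 0, 0, 0], [45, 0, 0, 0, 0, 0, 0], [45, 0, 0, 0, 0, 0, 0], [45, -5, 0, 0, 0, 0, 0], [45, -25, 0, 0, 0, 0, 0], [45, -35, 0, 0, 0, 0, 0], [45, -35, 0, 0, 0, 0, 0], [45, -20, 0, 0, 0, 0, 0], [45, 0, 0, 0, 0, 0, 0]]]'

```text
clock: 55.3
tcp_pos: [0.5896, -0.0997, 0.3174]
tool_rot: [[0.002, 0.991, 0.133], [-0.002, 0.133, -0.991], [-1.0, 0.002, 0.002]]
contact_force: [-0.8, 0.3, 0.5]
width: 0.0449
```

```bash
python3 plan.py 0.5 -0.25 0.3 -20 45 8
```

```text
t 55.3 tcp [ 0.5896 -0.0997  0.3174] yaw 7.7 w 0.0449 F [-0.8  0.3  0.5]
[45.0, 2, -14, 17, 3.5, 0.0, -0.0],[45.0, 2, -13, 18, 3.5, 0.0, -0.0],[45.0, 2, -11, 19, 3.5, 0.0, -0.0],[45.0, 2, -10, 19, 3.5, 0.0, -0.0],[45.0, 2, -9, 20, 3.5, 0.0, -0.0],[45.0, 2, -8, 20, 3.5, 0.0, -0.0],[45.0, 2, -7, 21, 3.5, 0.0, -0.0],[45.0, 2, -5, 21, 3.5, 0.0, -0.0],
```

Call:
move_arm --moves '[[[45, 0, 0, 15, 3, 0, 0], [45, 0, 0, 30, 4, 0, 0], [45, 0, 0, 35, 4, 0, 0], [45, 0, 0, 35, 4, 0, 0], [45, 0, 0, 30, 4, 0, 0], [45, 0, 0, 15, 3, 0, 0], [45, 0, 0, 3, 0, 0, 0], [45, 0, 0, 0, 0, 0, 0], [45, 0, 0, 0, 0, 0, 0], [45, 0, 0, 0, 0, 0, 0]]]'

```text
clock: 56.3
tcp_pos: [0.5804, -0.2679, 0.3082]
tool_rot: [[-0.011, 0.963, -0.271], [0.003, -0.271, -0.963], [-1.0, -0.012, -0.0]]
contact_force: [0.2, 0.3, 0.1]
width: 0.0447
```

```bash
python3 - <<'E'
from h import *
t=bot.get_image("top");s=bot.get_image("side")
cv2.imwrite("pics/t22.png",t);cv2.imwrite("pics/s22.png",s)
cv2.imwrite("pics/tc22.png",cv2.resize(t[175:275,280:410],None,fx=6,fy=6,interpolation=cv2.INTER_CUBIC))
cv2.imwrite("pics/sc22.png",cv2.resize(s[180:315,275:440],None,fx=4.8,fy=4.4,interpolation=cv2.INTER_CUBIC))
E
```

```text
(no output)
```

View pics/t22.png

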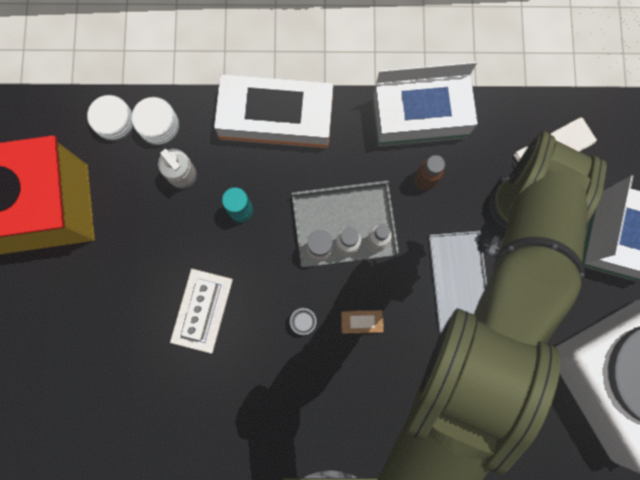

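View pics/tc22.png

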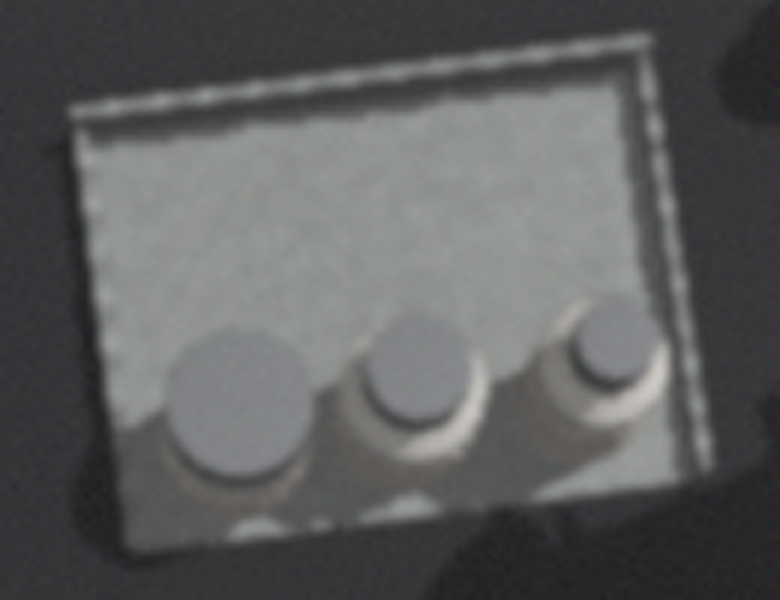

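View pics/sc22.png

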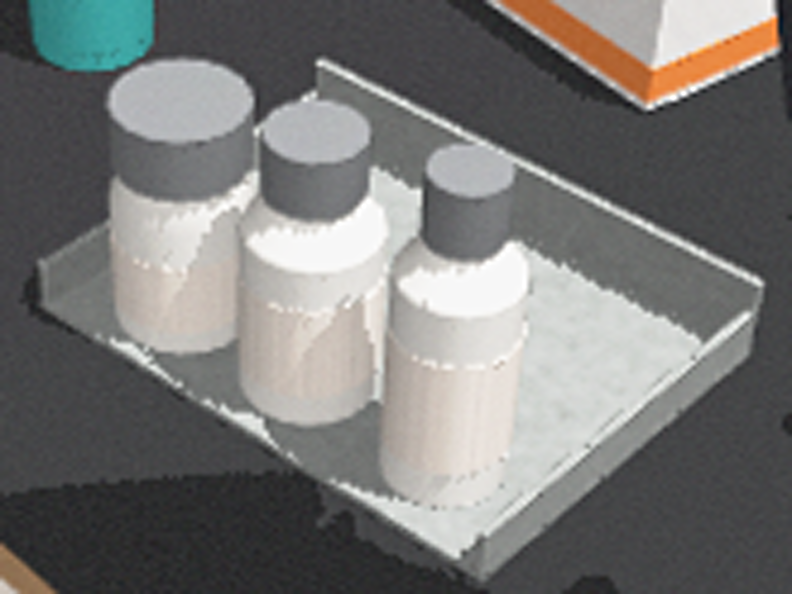

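All three containers match the starting crops to within 1–3 enlarged pixels (under about 1–2 mm). The rack is inside the outline, the bystanders haven't moved, and the arm is clear.

```bash
python3 -c "
from station import bot
print(bot.sense()['contact_force']);print(bot.hand_in())"
```

```text
[ 0.77886887 -0.40087037 -0.56822652]
the job is handed in; nothing more can be done
None
```

The job is done and handed in; `hand_in` gives no verdict. I set the slim bottle, medium bottle and jar on the steel tray and stood the rack on the pad. Then I put the jar, medium bottle and slim bottle back in the bay. It took about 56 s of the 144 s allowed.

- **Tray:** all three containers stood within about 6 mm of the tray's centreline, spaced about 70 mm apart.
- **Rack:** by the wrist view it was about 1.5 mm from the pad's centre and aligned with the outline.
- **Containers:** in the final top and side pictures they stand upright within about 1–2 mm of their starting positions.
- **Bystanders:** the pump bottle, swab carton, cup and both look-alikes were where they started, and the arm was clear of everything.

No final check failed. Individual wrist readings early on differed from the two-camera positions by up to 5 mm along y, so I used the two-camera values. I corrected small arm overshoots before each grasp and release.

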